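Change the workpiece in the drill jig

TASK

Change the workpiece in the drill jig: lift out the loose drill bush and then the jig plate and set both down on the rubber mat, take the drilled block from the nest and lay it flat in the shallow steel tray, and load the undrilled offcut of the same size in its place. Then close the jig: the plate back over both guide posts, down on their shoulders, and the bush, head up, fully home in the plate's middle hole. Leave the other two offcuts and the oil can where they are.

Things in the scene. Friction and masses are not known exactly. Their poses are not given: they have to be found in the camera images.
- jig: Fixed jig, wood base 96x204x12 mm, long on y; origin: centre of underside, on the bench. At y=-76.5/+76.5 two steel posts: 26 mm column, bevelled shoulder 50 mm above bench, then 12 mm pin, cone from 65 to tip at 75 mm. Nest between: 8 mm cone pins 33 mm high at x=-31.5/+31.5, y=-38/+38 hold a 50x120 mm block (long on y), underside 12 mm above bench, play 2.5 mm on x, 3.5 on y. Half turn alike.
- plate_c (a point): Loose aluminium jig plate 38x180x12 mm, 0.2 kg; point: its centre; y along it, z up. Holes: 16 mm at y=-76.5/+76.5 for the posts, 25 mm in the middle for the bush. Starts resting on the post shoulders over the block, centre 56 mm above the bench, and must end so. Ends and faces alike. Grip across the 38 mm at the middle.
- bush_c (a point): Loose dark steel slip bush, 0.08 kg: knurled head 32 mm across, 14 mm high, under it a body 21 mm across, 18 mm long, foot chamfered. Point: centre of the head, 25 mm above the foot; z up. Starts in the plate's middle hole, head on the plate, head centre 69 mm above the bench, foot 2 mm clear of the block. Stands on its foot on a flat surface. Grip the head.
- drilled_c (a point): Drilled wooden block in the nest under the plate at the start: 50x120x30 mm, 10 mm hole through its middle; point: its centre, half-way up; y along its length, z up. From above its long edges show 6 mm beyond the plate.
- blank_c (a point): Fresh blank: plain brown sawn offcut 50x120x30 mm, no hole, the largest of the three offcuts on the bench nearest the robot, which swap places from start to start; point: its centre, half-way up; y along its length, z up.
- mat: The side area: a black rubber mat, fixed, 130 x 210 x 4 mm, long along its y axis; origin at the centre of its underside on the bench.
- tray: The tray for drilled pieces, bare sheet steel, open and empty, fixed, 124 x 180 mm outside, long along its y axis, walls 4 mm thick and 14 mm high, floor 4 mm thick; origin at the centre of its underside on the bench.
- pine_offcut_c (a point): Another offcut, shorter and thinner, 45 x 95 x 22 mm, not to be used or moved; this point is its centre; y along its length.
- square_offcut_c (a point): Another offcut, a square grey batten 28 x 100 x 28 mm, not to be used or moved; this point is its centre; y along its length.
- can_c (a point): A black oil can with a thin spout, 68 mm in diameter, 167 mm high, standing to the left of the work, not to be moved; this point is in its body, 44 mm up.

How it is judged:
On the way, in this order (a step that is already met when the one before it is completed fails the run):
1. the bush rests on the mat while the plate is still on the posts (x of bush_c in the frame of mat between -0.065 and 0.065 m and y of bush_c in the frame of mat between -0.105 and 0.105 m and height (world z) of bush_c below 0.033 m and linear speed of bush below 0.03 m/s and horizontal distance between plate_c and jig below 0.006 m and height (world z) of plate_c below 0.059 m), for 0.2 s.
2. the plate lies flat on the mat and the bush is still on the mat (x of plate_c in the frame of mat between -0.06 and 0.06 m and y of plate_c in the frame of mat between -0.06 and 0.06 m and height (world z) of plate_c below 0.0135 m and angle between plate_c's own z axis and vertical below 0.05 rad and linear speed of each of jig_plate, bush below 0.03 m/s and x of bush_c in the frame of mat between -0.065 and 0.065 m and y of bush_c in the frame of mat between -0.105 and 0.105 m and height (world z) of bush_c below 0.033 m), for 0.2 s.
3. the drilled block lies flat in the tray (x of drilled_c in the frame of tray between -0.045 and 0.045 m and y of drilled_c in the frame of tray between -0.05 and 0.05 m and height (world z) of drilled_c below 0.024 m and angle between drilled_c's own z axis and vertical below 0.08 rad and linear speed of drilled below 0.03 m/s), for 0.2 s.
4. the blank lies flat in the nest (horizontal distance between blank_c and jig below 0.008 m and height (world z) of blank_c below 0.03 m and angle between blank_c's own z axis and vertical below 0.06 rad and linear speed of blank below 0.03 m/s), for 0.2 s.
5. the plate is back on the shoulders of both posts, over the blank (all of step 4 and horizontal distance between plate_c and jig below 0.006 m and height (world z) of plate_c below 0.059 m and angle between plate_c's own z axis and vertical below 0.06 rad and linear speed of jig_plate below 0.03 m/s), for 0.2 s.
At the end, for the whole second after the job is handed in: Drilled block flat in the tray; blank flat in the nest (centre within 8 mm, 3 mm high at most); plate on the shoulders of both posts (6 mm, 3 mm high at most); bush upright and home in the plate's middle hole (6 mm, 3 mm high at most); all released and at rest (all of step 3 and all of step 5 and horizontal distance between bush_c and plate_c below 0.006 m and height (world z) of bush_c below 0.072 m and angle between bush_c's own z axis and vertical below 0.12 rad and linear speed of bush below 0.03 m/s); the robot touches nothing.
It fails at once if another offcut is moved by more than 20 mm (distance of any of pine_offcut_c, square_offcut_c from where it was at the start of the episode above 0.02 m).
It fails at once if the oil can is moved by more than 20 mm (distance of can_c from where it was at the start of the episode above 0.02 m).
It also fails if it takes over 147 s, if anything falls off the work surface, if the arm or the gripper's body presses on something with over 40 N, if the wrist force passes 120 N, or if a joint passes its speed limit or range.

ROBOT

A 7-joint arm with a two-finger parallel gripper is mounted at the origin on a cart in front of the work surface, level with it; the furniture and walls round the work are solid. World frame = base frame: x ahead of the robot, y to its left, z up, the work surface at z = 0. Lengths are in m, angles in rad, forces in N, time in s.
With the tool pointing down it reaches from about 0.4 to 0.9 m from the base axis. Payload 5.5 kg.
Tool frame: the origin (TCP) lies midway between the tips of the shut fingers; the grasp point (between the pads) lies 19 mm behind it; z points along the fingers, y is the direction in which the jaws open and shut (so a half turn about z gives the same grasp; the last joint's range is limited). The gripper opens to 92 mm and grips with 3 to 60 N. Pads are 19 mm wide; open, the fingers measure 130 mm over their backs; the gripper's body (75 mm by 190 mm) begins 47 mm behind the grasp point.
Start: joints at [1.503, 0.501, -0.427, 1.55, 0.221, 1.138, -0.21], TCP at [0.211, -0.615, 0.227] pointing down, gripper open.
Joint ranges: [-2.88, 2.88], [-0.31, 2.03], [-1.54, 1.56], [0.2, 2.42], [-1.41, 4.55], [0.19, 2.02], [-2.57, 2.57]. Speed limits (rad/s): [2.57, 2.57, 3.14, 3.14, 3.14, 3.14, 3.14].

INTERFACE

Orientations are given as a rotation vector (axis times angle).
In Python, from rig import * gives the robot as it stands.
- The arm moves only by the tool arm_command, never from a script. Its argument "moves" is one flat list of numbers, 5 for each row, row after row: the finger opening in m, from 0 to 0.0918, then the shift along the world's x, y, z in m, then the turn about the world's z in rad. In form: [gripper, dx, dy, dz, twist, gripper, dx, dy, dz, twist, ...]. A call has exactly 10 rows; each row shifts and turns the pose as measured when the row begins; what a row does not reach is not made up. A row lasts 1/12 s, in which the tool goes at most 41.7 mm and 7.16 degrees, less where a joint would pass 70% of its speed; a pose out of reach is approached as far as the arm can. A call with a gripper value outside its range is refused whole. The fingers move at their own pace and stop on an object; the grip force is fixed at half the most. Time passes only in rows, so rows that do not move let the fingers close, or fill a call up. It gives the time, the measured TCP pose, the force and the opening at its end, in the units of the state.
- get_obs(): the state, without advancing time (a new reading comes with each control period).
- camera(name): name is "side" or "top" or "wrist"; returns (picture, depth): 480x640x3 uint8, red, green, blue; 480x640 float32, m along the optical axis (not along the pixel's ray), 0 where there is no reading.
- get_calibration(name): a dict with "vertical_fov" (degrees; the focal length in pixels is half the picture's height over the tangent of half this angle, whatever the lens; pixels are square), "cx", "cy" (the principal point, pixels), "R" (3x3) and "t" (3): a world point X has camera coordinates R X + t. Camera axes: x right, y down, z forward; pixel columns grow to the right and rows downward; lengths in m; the calibration is good to about 2 mm. The wrist camera is an equidistant fisheye: a pixel r from the principal point sees the ray r / f radians off the axis. A picture is of the moment at which its call begins: read the wrist's pose just before it. get_calibration takes no time and is no camera call; for the wrist camera it gives the pose at the moment of the call.
- sign_off(): hands the job in, once; it reports no verdict.
Trained networks look in the newest picture that a camera, given by its name, has taken for a name from the list of things; names that differ only in an ending like _2 or _b are one class to them, and where a whole thing is asked for, a point or a joint stands for the part that bears it (a point fixed in the world has none). Each returns a list of dicts, best first, with "score" (0 to 1); they miss things now and then, are a little off and sometimes report something else, mostly with a low value. They report only what shows in the picture. A call takes as long as a camera call.
- find_in(query, camera): "pixel" ([column, row] in pixels, amid what is visible of it).
- trace(query, camera): "mask" (480x640 bool, what is visible of it) and "pixel" ([column, row] in pixels, amid what is visible of it).
- tip_of(query, camera): "pixel" ([column, row] in pixels: a listed point, or the origin of a listed thing).
The state is a dict: "time": time; "joints": joint angles; "qvel": joint speeds; "joint_torque": joint torques, N m; "tool_pos": TCP position; "orientation": TCP orientation; "force": force on the tool from outside, world axes, zero at the start; "ft_torque": the same for the moment, N m; "width": finger opening in m.
Only numpy, scipy, OpenCV 4.12 (cv2) and the standard library are available. Lean on these libraries where they do the work, as an engineer would, in place of code of your own. Each camera call takes 0.05 s, during which the arm holds its last target.

## Working session

There is one attempt and no reset: what is moved stays moved. The work goes in short steps, Python scripts to look and compute and a tool call to move; the robot and the scene stay as the last step left them, time stands still between calls to the robot, and variables do not carry over. Pictures are saved under pics/ and viewed, and the job is handed in when it is done.

Besides the shell and the picture viewer there is one more tool, called after "Emit:" in YAML: its name, and indented under it one key for each argument. arm_command: Moves the arm, as the interface text tells. Its arguments: {"type":"object","properties":{"moves":{"type":"array"}},"required":["moves"]}

```bash
ls; mkdir -p pics; cat > h.py <<'E'
from rig import *
import numpy as np, cv2
def ray(name,px,cal=None):
    c=cal or get_calibration(name); f=240/np.tan(np.radians(c["vertical_fov"])/2)
    R=np.array(c["R"]);t=np.array(c["t"])
    d=np.array([px[0]-c["cx"],px[1]-c["cy"]])
    if name=="wrist":
        r=np.hypot(*d);th=r/f
        v=np.array([*(d/max(r,1e-9)*np.sin(th)),np.cos(th)])
    else: v=np.array([d[0]/f,d[1]/f,1])
    return -R.T@t, R.T@v
def atz(name,px,z,cal=None):
    o,v=ray(name,px,cal); return o+v*(z-o[2])/v[2]
def save(name,fn):
    cal=get_calibration(name); p,d=camera(name); cv2.imwrite("pics/"+fn,p[:,:,::-1].copy()); return p,d,cal
def cloud(name,d,cal):
    f=240/np.tan(np.radians(cal["vertical_fov"])/2)
    R=np.array(cal["R"]);t=np.array(cal["t"])
    u,v=np.meshgrid(np.arange(640),np.arange(480))
    P=np.stack([(u-cal["cx"])/f*d,(v-cal["cy"])/f*d,d],-1)
    return (P-t)@R
E
python3 - <<'E'
from h import *
print(get_obs())
for n in ["top","side","wrist"]:
    p,d,c=save(n,n+"0.png"); print(n,c)
    if n!="wrist":
        for q in ["jig","plate_c","bush_c","drilled_c","blank_c","mat","tray","pine_offcut_c","square_offcut_c","can_c"]:
            r=tip_of(q,n); print(q,[(x["pixel"],x["score"]) for x in r[:2]])
E
```

```text
pics
{'time': 0.0, 'joints': array([ 1.50321433,  0.50185892, -0.42679355,  1.55143166,  0.22075777,
        1.13829898, -0.21030394]), 'qvel': array([0.00079333, 0.00158835, 0.00085202, 0.00207451, 0.00027968,
       0.00176877, 0.00044362]), 'joint_torque': array([-7.21374022e-06, -5.66595447e+01, -5.81614718e+00, -2.79113495e+01,
       -6.84820348e-02,  3.05978616e-02,  2.08847041e-04]), 'tool_pos': array([ 0.21085531, -0.61411328,  0.22567924]), 'orientation': array([-3.09680270e+00, -5.16955372e-01,  3.33104999e-04]), 'force': array([-0.35787397, -0.20474444, -0.20397094]), 'ft_torque': array([ 0.04509249,  0.02472497, -0.02510123]), 'width': 0.0919382259726981}
top {'vertical_fov': 50.17089135052815, 'cx': 320.1338832666342, 'cy': 238.31663439959584, 'R': array([[ 0.03391482, -0.99940543, -0.00621038],
       [-0.97817421, -0.03191846, -0.20532028],
       [ 0.20499998,  0.01303824, -0.97867513]]), 't': array([0.07487255, 0.54235901, 1.05979231])}
jig [([368.7, 223.1], 0.67)]
plate_c [([367.6, 218.4], 0.61)]
bush_c [([373.8, 210.7], 0.52)]
drilled_c [([373.4, 220.6], 0.69)]
bl
[... 520 characters left out ...]
g [([278.7, 256.3], 0.85)]
plate_c [([280.3, 240.0], 0.65), ([280.3, 257.6], 0.29)]
bush_c [([280.2, 229.3], 0.57)]
drilled_c [([280.7, 247.4], 0.57)]
blank_c [([335.4, 277.0], 0.75)]
mat [([254.3, 297.2], 0.88)]
tray []
pine_offcut_c [([336.2, 259.3], 0.76), ([241.1, 308.0], 0.33)]
square_offcut_c [([345.0, 239.5], 0.84), ([283.5, 248.3], 0.69)]
can_c [([240.6, 309.9], 0.77), ([282.2, 232.2], 0.22)]
wrist {'vertical_fov': 65.70646984690485, 'cx': 314.6376735553138, 'cy': 247.82200390553024, 'R': array([[ 0.32467583, -0.94582471,  0.0011066 ],
       [-0.91679352, -0.31442214,  0.24622826],
       [-0.23254083, -0.08095889, -0.96921124]]), 't': array([-0.65137954, -0.03055819,  0.38843306])}
```

View pics/top0.png

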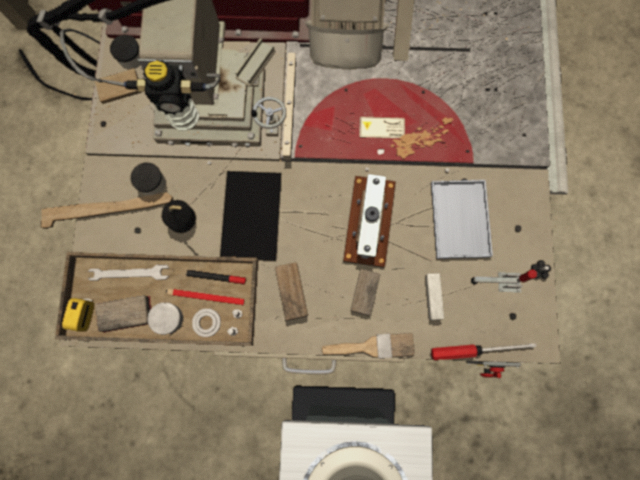

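View pics/side0.png

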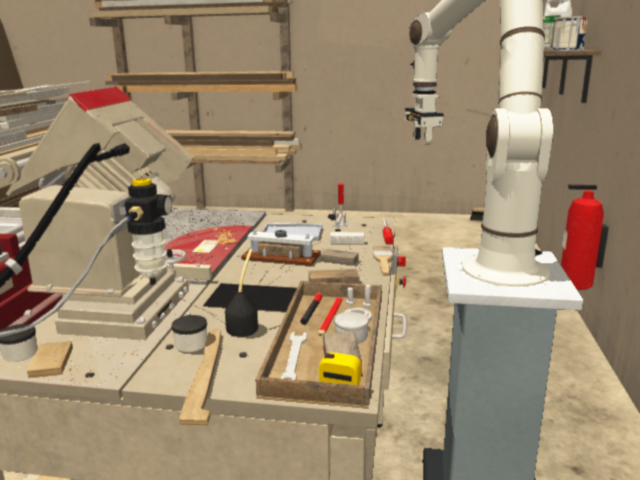

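View pics/wrist0.png

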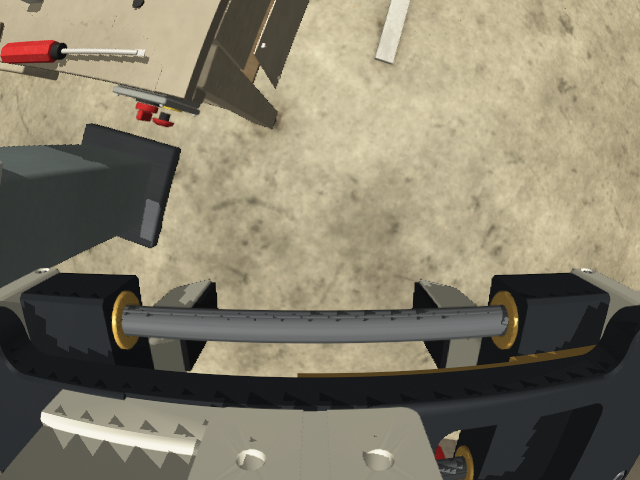

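Top view: mat at (251,215), jig with plate and bush at (371,215), tray at (461,219), blank at (290,292), pine at (365,292), batten at (434,297), and the can at (178,215). Next I'll measure these.

```bash
python3 - <<'E'
from h import *
p,d,c=save("top","top1.png")
P=cloud("top",d,c)
print("bench z",np.median(P[270:280,300:340,2]), P[330,500])
H=dict(jig=0.012,plate_c=.062,bush_c=.076,blank_c=.03,mat=.004,tray=.014,pine_offcut_c=.022,square_offcut_c=.028)
for q,h in H.items():
    for r in trace(q,"top")[:2]:
        m=r["mask"].astype(np.uint8)
        pts=np.argwhere(m)[:,::-1]
        w=np.array([atz("top",x,h,c)[:2] for x in pts],np.float32)
        rect=cv2.minAreaRect(w)
        (cx,cy),(a,b),ang=rect
        # long axis angle
        bx=cv2.boxPoints(rect); e1=bx[1]-bx[0];e2=bx[2]-bx[1]; L=e1 if np.hypot(*e1)>np.hypot(*e2) else e2
        yaw=np.arctan2(-L[0],L[1]); yaw=(yaw+np.pi/2)%np.pi-np.pi/2
        print(q,round(r["score"],2),r["pixel"],"ctr",np.round([cx,cy],4),"mean",w.mean(0).round(4),"size",np.round([a,b],3),"yaw(y axis)",round(float(yaw),3), "zmed",np.median(P[m>0][:,2]).round(4))
for q in ["can_c"]:
    r=trace(q,"top"); 
    for x in r[:3]: print(q,x["score"],x["pixel"],atz("top",x["pixel"],.05,c))
E
```

```text
bench z -0.001068048644354471 [ 0.35828907 -0.31071657 -0.00415053]
jig 0.88 [358.4, 230.8] ctr [ 0.5933 -0.0189] mean [ 0.5829 -0.0157] size [0.097 0.204] yaw(y axis) 1.454 zmed 0.0125
jig 0.2 [364.0, 289.0] ctr [ 0.4302 -0.0108] mean [ 0.4298 -0.0107] size [0.046 0.095] yaw(y axis) 1.347 zmed 0.0223
plate_c 0.57 [373.0, 222.3] ctr [ 0.595  -0.0176] mean [ 0.5928 -0.0172] size [0.039 0.183] yaw(y axis) 1.451 zmed 0.0625
bush_c 0.48 [369.9, 210.2] ctr [ 0.5939 -0.0174] mean [ 0.594  -0.0174] size [0.029 0.033] yaw(y axis) 0.822 zmed 0.0761
blank_c 0.73 [178.7, 215.0] ctr [0.5858 0.4136] mean [0.5857 0.4135] size [0.084 0.068] yaw(y axis) -0.734 zmed 0.0572
blank_c 0.65 [290.3, 292.3] ctr [0.4253 0.153 ] mean [0.4251 0.1529] size [0.122 0.051] yaw(y axis) -1.339 zmed 0.0303
mat 0.8 [252.3, 216.0] ctr [0.6014 0.2556] mean [0.6008 0.2545] size [0.132 0.21 ] yaw(y axis) 1.562 zmed 0.0047
tray 0.68 [177.4, 216.9] ctr [0.5898 0.4184] mean [0.5901 0.4184] size [0.085 0.069] yaw(y axis) -0.734 zmed 0.0574
tray 0.42 [363.4, 289.9] ctr [ 0.4299 -0.0101] mean [ 0.429  -0.0105] size [0.048 0.097] yaw(y axis) 1.365 zmed 0.0223
pine_offcut_c 0.84 [364.1, 288.8] ctr [ 0.4297 -0.0095] mean [ 0.4292 -0.0101] size [0.045 0.095] yaw(y axis) 1.357 zmed 0.0224
pine_offcut_c 0.31 [178.1, 216.3] ctr [0.5884 0.4154] mean [0.5886 0.4156] size [0.081 0.067] yaw(y axis) -0.713 zmed 0.0587
square_offcut_c 0.65 [436.9, 295.3] ctr [ 0.4245 -0.1584] mean [ 0.4232 -0.1595] size [0.099 0.033] yaw(y axis) -1.485 zmed 0.0279
can_c 0.89 [177.7, 215.4] [0.58247882 0.4100565  0.05      ]
can_c 0.68 [370.5, 223.6] [ 0.57764569 -0.01677583  0.05      ]
```

Emit:
arm_command:
  moves: [0.09,0.02,0.031,0.003,-0.025,0.09,0.02,0.031,0.003,-0.025,0.09,0.02,0.031,0.003,-0.025,0.09,0.02,0.031,0.003,-0.025,0.09,0.02,0.031,0.003,-0.025,0.09,0.02,0.031,0.003,-0.025,0.09,0.02,0.031,0.003,-0.025,0.09,0.02,0.031,0.003,-0.025,0.09,0.02,0.031,0.003,-0.025,0.09,0.02,0.031,0.003,-0.025]

```text
time: 2.48
tool_pos: [0.407, -0.2999, 0.2568]
orientation: [3.136, 0.076, -0.005]
force: [0.3, 0.7, -0.5]
width: 0.09
```

```bash
cat >> h.py <<'E'
from scipy.spatial.transform import Rotation as Ro
def st():
    o=get_obs(); R=Ro.from_rotvec(o["orientation"]).as_matrix()
    y=R[:,1]; a=np.arctan2(y[1],y[0])%np.pi
    print("t",round(float(o["time"]),2),"pos",o["tool_pos"].round(4),"jaw ang",round(float(a),4),"tilt",np.arccos(-R[2,2]).round(4),"w",round(float(o["width"]),4),"F",o["force"].round(1),"q",o["joints"].round(2))
    return o
E
python3 -c "
from h import *
st()"
```

```text
t 2.48 pos [ 0.407  -0.2999  0.2568] jaw ang 1.6191 tilt 0.0057 w 0.09 F [ 0.3  0.7 -0.5] q [ 1.08  0.22 -0.57  1.87  0.14  1.09 -1.07]
```

Emit:
arm_command:
  moves: [0.09,0.018,0.028,0.0,-0.016,0.09,0.018,0.028,0.0,-0.016,0.09,0.018,0.028,0.0,-0.016,0.09,0.018,0.028,0.0,-0.016,0.09,0.018,0.028,0.0,-0.016,0.09,0.018,0.028,0.0,-0.016,0.09,0.018,0.028,0.0,-0.016,0.09,0.018,0.028,0.0,-0.016,0.09,0.018,0.028,0.0,-0.016,0.09,0.018,0.028,0.0,-0.016]

```text
time: 3.32
tool_pos: [0.5954, -0.0044, 0.2612]
orientation: [3.124, -0.189, 0.005]
force: [0.9, 0.6, 1.2]
width: 0.09
```

```bash
python3 - <<'E'
from h import *
st()
p,d,c=save("wrist","w1.png")
for q in ["bush_c","plate_c","jig"]:
    r=tip_of(q,"wrist"); print(q,[(x["pixel"],x["score"]) for x in r[:2]])
r=trace("bush_c","wrist")
for x in r[:1]:
    m=x["mask"];pts=np.argwhere(m)[:,::-1]
    w=np.array([atz("wrist",u,.076,c)[:2] for u in pts],np.float32);print(w.mean(0),cv2.minEnclosingCircle(w),x["score"])
r=trace("plate_c","wrist")
for x in r[:1]:
    m=x["mask"];pts=np.argwhere(m)[:,::-1]
    w=np.array([atz("wrist",u,.062,c)[:2] for u in pts],np.float32);print(w.mean(0),cv2.minAreaRect(w),x["score"])
E
```

```text
t 3.32 pos [ 0.5954 -0.0044  0.2612] jaw ang 1.4499 tilt 0.0121 w 0.09 F [0.9 0.6 1.2] q [ 0.47  0.41 -0.68  1.65  0.29  1.17 -1.97]
bush_c [([329.6, 221.5], 0.82)]
plate_c [([327.7, 223.6], 0.62)]
jig []
[ 0.59641606 -0.02031694] ((0.5961653590202332, -0.019929716363549232), 0.016911901533603668) 0.94
[ 0.6003869  -0.02046978] ((0.5958257913589478, -0.02057749591767788), (0.04077592119574547, 0.1808931827545166), 83.39363861083984) 0.93
```

View pics/w1.png

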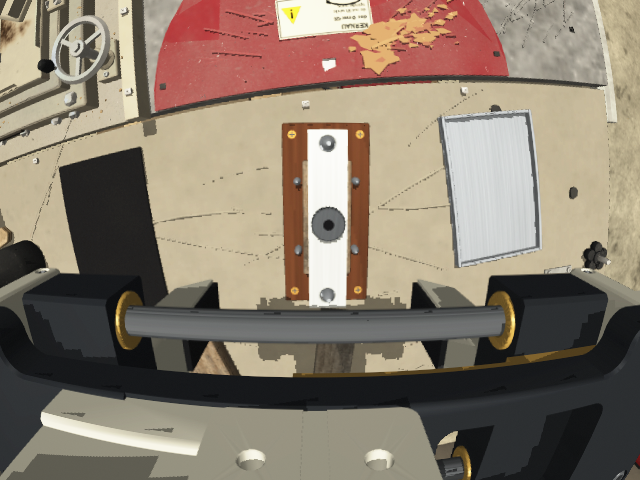

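Emit:
arm_command:
  moves: [0.09,0.0,-0.005,-0.02,0.002,0.09,0.0,-0.005,-0.02,0.002,0.09,0.0,-0.004,-0.02,0.0,0.09,0.0,0.0,-0.02,0.0,0.09,0.0,0.0,-0.02,0.0,0.09,0.0,0.0,-0.01,0.0,0.09,0.0,0.0,0.0,0.0,0.09,0.0,0.0,0.0,0.0,0.09,0.0,0.0,0.0,0.0,0.09,0.0,0.0,0.0,0.0]

```text
time: 4.45
tool_pos: [0.5918, -0.0416, 0.1511]
orientation: [3.111, -0.221, 0.012]
force: [0.0, 0.0, -0.5]
width: 0.09
```

```bash
cat >> h.py <<'E'
def look(items,fn,name="wrist"):
    st(); p,d,c=save(name,fn)
    for q,h in items:
        for x in trace(q,name)[:1]:
            m=x["mask"];pts=np.argwhere(m)[:,::-1]
            w=np.array([atz(name,u,h,c)[:2] for u in pts],np.float32)
            (cx,cy),(a,b),ang=cv2.minAreaRect(w)
            bx=cv2.boxPoints(cv2.minAreaRect(w)); e1=bx[1]-bx[0];e2=bx[2]-bx[1]; L=e1 if np.hypot(*e1)>np.hypot(*e2) else e2
            print(q,round(x["score"],2),x["pixel"],"mean",w.mean(0).round(4),"rect",np.round([cx,cy],4),np.round([a,b],4),"long ang",round(float(np.arctan2(L[1],L[0])%np.pi),3),"circ",np.round(cv2.minEnclosingCircle(w)[0],4),round(cv2.minEnclosingCircle(w)[1],4))
    return p,d,c
E
python3 - <<'E'
from h import *
look([("bush_c",.076),("plate_c",.062)],"w2.png"); st()
E
```

```text
t 4.45 pos [ 0.5918 -0.0416  0.1511] jaw ang 1.4288 tilt 0.0238 w 0.09 F [ 0.   0.  -0.5] q [ 0.48  0.52 -0.61  1.77  0.38  0.97 -2.01]
bush_c 0.81 [278.3, 257.3] mean [ 0.5975 -0.0212] rect [ 0.5975 -0.0214] [0.0316 0.035 ] long ang 2.47 circ [ 0.5975 -0.021 ] 0.0177
plate_c 0.83 [276.2, 207.5] mean [ 0.6161 -0.0229] rect [ 0.596  -0.0203] [0.0395 0.1816] long ang 3.029 circ [ 0.5962 -0.0201] 0.092
t 4.6 pos [ 0.5919 -0.041   0.1511] jaw ang 1.4295 tilt 0.0238 w 0.0901 F [ 0.9 -0.3  0. ] q [ 0.47  0.52 -0.61  1.77  0.38  0.97 -2.01]
```

View pics/w2.png

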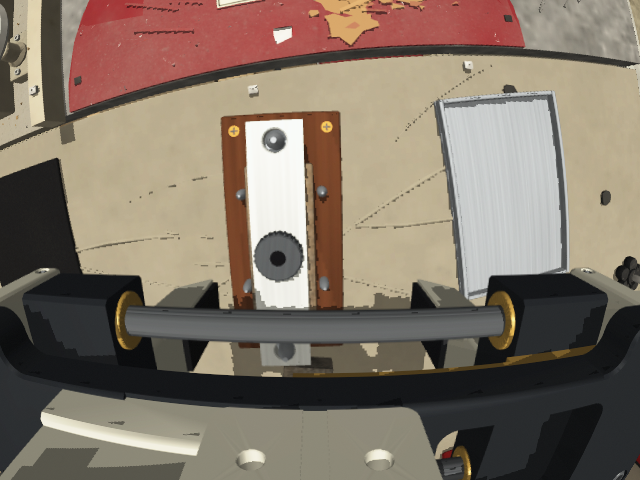

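Wrist view: the bush head is at (278,257), the plate runs along (275,130–360), and the open jaws sit left of centre. I'll realign slowly and check how each row drifts.

Emit:
arm_command:
  moves: [0.09,0.001,0.005,0.0,0.007,0.09,0.001,0.005,0.0,0.007,0.09,0.001,0.005,0.0,0.007,0.09,0.001,0.005,0.0,0.007,0.09,0.0,0.002,0.0,0.0,0.09,0.0,0.0,-0.005,0.0,0.09,0.0,0.0,-0.005,0.0,0.09,0.0,0.0,-0.005,0.0,0.09,0.0,0.0,-0.005,0.0,0.09,0.0,0.0,0.0,0.0]

```text
time: 5.43
tool_pos: [0.5973, -0.0141, 0.1306]
orientation: [3.116, -0.166, 0.018]
force: [-0.0, 0.4, -0.7]
width: 0.0897
```

```bash
python3 - <<'E'
from h import *
o=st(); print(o["qvel"].round(3), Ro.from_rotvec(o["orientation"]).as_matrix()[:,2].round(4))
E
```

```text
t 5.43 pos [ 0.5973 -0.0141  0.1306] jaw ang 1.4642 tilt 0.0244 w 0.0897 F [-0.   0.4 -0.7] q [ 0.42  0.55 -0.61  1.77  0.41  0.93 -2.04]
[-0.     0.001  0.003 -0.001 -0.001  0.004  0.001] [ 0.0102 -0.0221 -0.9997]
```

Emit:
arm_command:
  moves: [0.09,-0.001,-0.002,-0.008,-0.003,0.09,0.0,-0.002,-0.008,-0.002,0.09,0.0,-0.001,-0.008,0.0,0.09,0.0,0.0,-0.006,0.0,0.09,0.0,0.0,-0.004,0.0,0.09,0.0,0.0,-0.002,0.0,0.09,0.0,0.0,-0.001,0.0,0.09,0.0,0.0,0.0,0.0,0.09,0.0,0.0,0.0,0.0,0.09,0.0,0.0,0.0,0.0]

```text
time: 6.27
tool_pos: [0.5951, -0.0211, 0.0879]
orientation: [3.115, -0.178, 0.013]
force: [-0.3, 0.8, 0.3]
width: 0.09
```

```bash
python3 - <<'E'
from h import *
look([("bush_c",.076),("plate_c",.062)],"w3.png"); st()
E
```

```text
t 6.27 pos [ 0.5951 -0.0211  0.0879] jaw ang 1.4567 tilt 0.0234 w 0.09 F [-0.3  0.8  0.3] q [ 0.41  0.61 -0.58  1.8   0.45  0.86 -2.07]
bush_c 0.68 [310.3, 281.0] mean [ 0.6001 -0.0208] rect [ 0.6011 -0.021 ] [0.0328 0.0278] long ang 1.449 circ [ 0.5983 -0.0204] 0.0171
plate_c 0.97 [307.7, 205.5] mean [ 0.6304 -0.024 ] rect [ 0.6123 -0.0222] [0.0386 0.1483] long ang 3.031 circ [ 0.6122 -0.0222] 0.0756
t 6.42 pos [ 0.5952 -0.0211  0.088 ] jaw ang 1.4567 tilt 0.0236 w 0.0899 F [-0.1  0.3 -0.3] q [ 0.41  0.61 -0.58  1.8   0.45  0.86 -2.07]
```

View pics/w3.png

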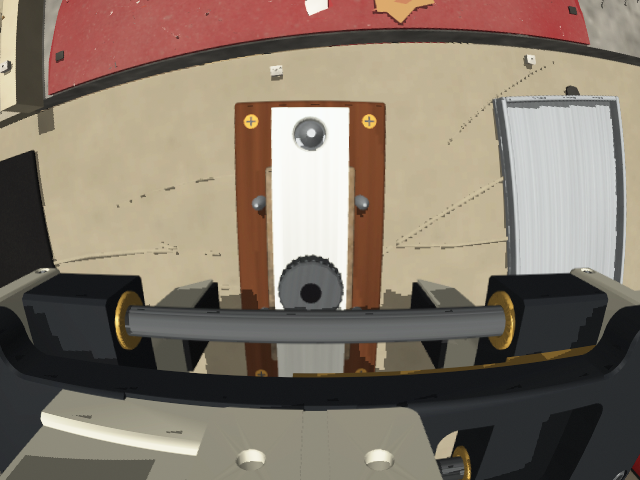

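Emit:
arm_command:
  moves: [0.09,0.001,0.001,-0.005,0.0,0.09,0.0,0.0,-0.005,0.0,0.09,0.0,0.0,-0.004,0.0,0.09,0.0,0.0,-0.003,0.0,0.09,0.0,0.0,-0.001,0.0,0.09,0.0,0.0,0.0,0.0,0.09,0.0,0.0,0.0,0.0,0.09,0.0,0.0,0.0,0.0,0.09,0.0,0.0,0.0,0.0,0.09,0.0,0.0,0.0,0.0]

```text
time: 7.25
tool_pos: [0.5964, -0.0199, 0.0681]
orientation: [3.115, -0.178, 0.014]
force: [0.0, 0.3, -1.3]
width: 0.0896
```

Emit:
arm_command:
  moves: [0.09,0.0,0.0,-0.0015,0.0,0.03,0.0,0.0,0.0,0.0,0.02,0.0,0.0,0.0,0.0,0.02,0.0,0.0,0.0,0.0,0.02,0.0,0.0,0.0,0.0,0.02,0.0,0.0,0.0,0.0,0.02,0.0,0.0,0.0,0.0,0.02,0.0,0.0,0.0,0.0,0.02,0.0,0.0,0.0,0.0,0.02,0.0,0.0,0.0,0.0]

```text
time: 8.08
tool_pos: [0.5968, -0.02, 0.0671]
orientation: [3.114, -0.178, 0.016]
force: [0.3, 0.3, 0.1]
width: 0.0343
```

Emit:
arm_command:
  moves: [0.02,0.0,0.0,0.0,0.0,0.02,0.0,0.0,0.004,0.0,0.02,0.0,0.0,0.008,0.0,0.02,0.0,0.0,0.01,0.0,0.02,0.0,0.0,0.01,0.0,0.02,0.0,0.0,0.01,0.0,0.02,0.0,0.0,0.008,0.0,0.02,0.0,0.0,0.005,0.0,0.02,0.0,0.0,0.002,0.0,0.02,0.0,0.0,0.0,0.0]

```text
time: 8.92
tool_pos: [0.5973, -0.0199, 0.1321]
orientation: [3.114, -0.177, 0.02]
force: [0.1, 0.3, -0.8]
width: 0.0301
```

```bash
python3 - <<'E'
from h import *
o=st(); print(Ro.from_rotvec(o["orientation"]).as_matrix()[:,2].round(4))
p,d,c=save("side","s2.png"); cv2.imwrite("pics/s2c.png",cv2.resize(p[180:330,190:400,::-1],None,fx=3.5,fy=3.5))
E
```

```text
t 8.92 pos [ 0.5973 -0.0199  0.1321] jaw ang 1.4568 tilt 0.0256 w 0.0301 F [ 0.1  0.3 -0.8] q [ 0.43  0.55 -0.61  1.77  0.41  0.93 -2.04]
[ 0.0112 -0.023  -0.9997]
```

View pics/s2c.png

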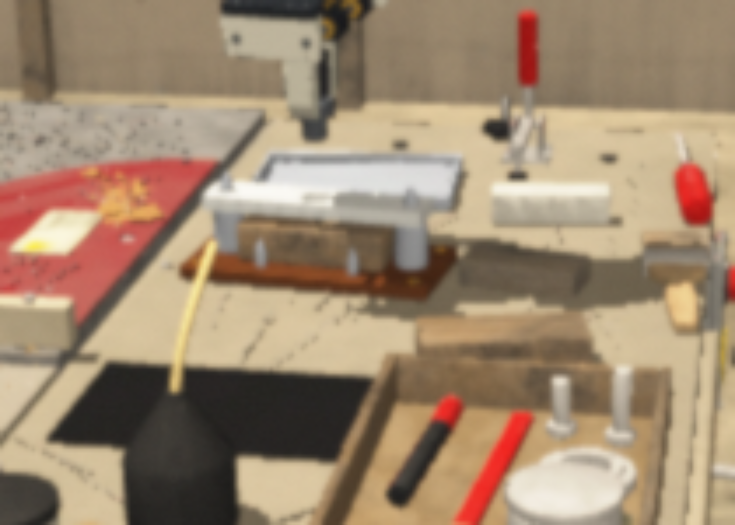

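Emit:
arm_command:
  moves: [0.02,-0.004,0.015,0.0,0.0,0.02,-0.008,0.03,0.0,0.0,0.02,-0.009,0.032,0.0,0.0,0.02,-0.009,0.032,0.0,0.0,0.02,-0.008,0.03,0.0,0.0,0.02,-0.007,0.026,0.0,0.0,0.02,-0.006,0.02,0.0,0.0,0.02,-0.004,0.014,0.0,0.0,0.02,-0.002,0.007,0.0,0.0,0.02,0.0,0.002,0.0,0.0]

```text
time: 9.8
tool_pos: [0.5331, 0.1913, 0.127]
orientation: [3.11, -0.189, 0.008]
force: [1.1, 0.2, 0.2]
width: 0.0299
```

```bash
python3 - <<'E'
from h import *
p,d,c=save("top","t2.png")
o=st(); print(Ro.from_rotvec(o["orientation"]).as_matrix()[:,2].round(4),o["qvel"].round(3))
cv2.imwrite("pics/t2c.png",cv2.resize(p[140:340,130:400,::-1],None,fx=2.9,fy=2.9))
print(atz("top",(195,252),.16,c))
E
```

```text
t 9.85 pos [0.5333 0.1911 0.127 ] jaw ang 1.4489 tilt 0.0258 w 0.0297 F [ 0.1  0.7 -0. ] q [ 0.09  0.53 -0.64  1.84  0.42  0.92 -2.44]
[ 0.0034 -0.0256 -0.9997] [ 0.029 -0.005  0.017 -0.003  0.004  0.004  0.016]
[0.48244692 0.33610039 0.16      ]
```

View pics/t2c.png

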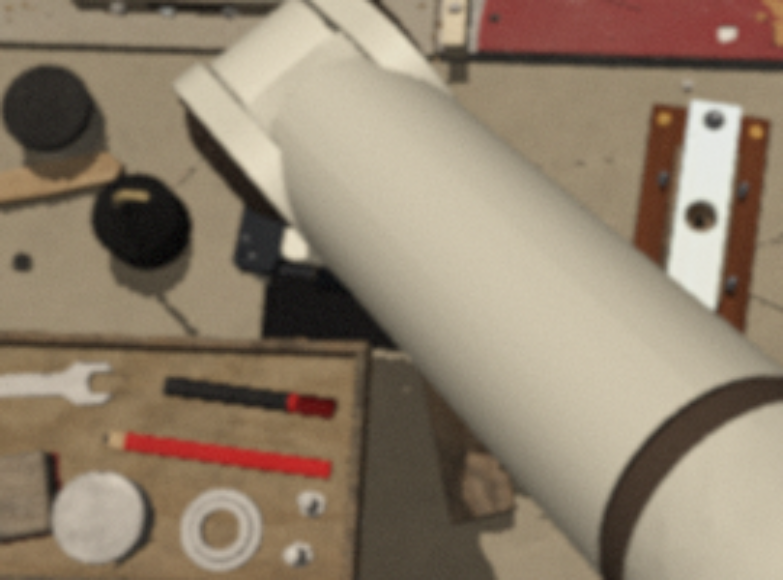

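Emit:
arm_command:
  moves: [0.02,0.0,0.005,-0.008,0.0,0.02,0.0,0.005,-0.014,0.0,0.02,0.0,0.004,-0.014,0.0,0.02,0.0,0.002,-0.014,0.0,0.02,0.0,0.0,-0.012,0.0,0.02,0.0,0.0,-0.009,0.0,0.02,0.0,0.0,-0.006,0.0,0.02,0.0,0.0,-0.003,0.0,0.02,0.0,0.0,-0.001,0.0,0.02,0.0,0.0,0.0,0.0]

```text
time: 10.68
tool_pos: [0.5357, 0.1971, 0.0335]
orientation: [3.102, -0.212, 0.003]
force: [0.5, -0.9, -0.0]
width: 0.0293
```

Emit:
arm_command:
  moves: [0.02,0.0,0.003,0.0,0.0,0.02,0.0,0.005,0.0,0.0,0.02,0.0,0.004,0.0,0.0,0.02,0.0,0.002,0.0,0.0,0.02,0.0,0.0,0.0,0.0,0.02,0.0,0.0,-0.002,0.0,0.02,0.0,0.0,-0.002,0.0,0.02,0.0,0.0,-0.001,0.0,0.02,0.0,0.0,0.0,0.0,0.02,0.0,0.0,0.0,0.0]

```text
time: 11.52
tool_pos: [0.5381, 0.2142, 0.0312]
orientation: [3.105, -0.212, 0.011]
force: [0.1, 0.1, -1.3]
width: 0.0293
```

```bash
python3 - <<'E'
from h import *
o=st(); print(Ro.from_rotvec(o["orientation"]).as_matrix()[:,2].round(4),o["qvel"].round(3))
E
```

```text
t 11.52 pos [0.5381 0.2142 0.0312] jaw ang 1.4343 tilt 0.0307 w 0.0293 F [ 0.1  0.1 -1.3] q [-0.07  0.66 -0.49  1.85  0.48  0.76 -2.54]
[ 0.0053 -0.0303 -0.9995] [-0.     0.002  0.003  0.002  0.001 -0.002  0.   ]
```

Emit:
arm_command:
  moves: [0.02,0.0,0.0,-0.0015,0.0,0.02,0.0,0.0,-0.0015,0.0,0.02,0.0,0.0,-0.001,0.0,0.02,0.0,0.0,-0.0005,0.0,0.02,0.0,0.0,0.0,0.0,0.02,0.0,0.0,0.0,0.0,0.02,0.0,0.0,0.0,0.0,0.02,0.0,0.0,0.0,0.0,0.02,0.0,0.0,0.0,0.0,0.02,0.0,0.0,0.0,0.0]

```text
time: 12.35
tool_pos: [0.5387, 0.2137, 0.0272]
orientation: [3.104, -0.214, 0.013]
force: [-0.8, 0.7, 0.4]
width: 0.03
```

Emit:
arm_command:
  moves: [0.02,0.0,0.0,-0.001,0.0,0.02,0.0,0.0,-0.0005,0.0,0.02,0.0,0.0,0.0,0.0,0.02,0.0,0.0,0.0,0.0,0.036,0.0,0.0,0.0,0.0,0.05,0.0,0.0,0.0,0.0,0.06,0.0,0.0,0.0,0.0,0.06,0.0,0.0,0.0,0.0,0.06,0.0,0.0,0.0,0.0,0.06,0.0,0.0,0.0,0.0]

```text
time: 13.18
tool_pos: [0.5392, 0.2137, 0.0267]
orientation: [3.103, -0.214, 0.014]
force: [1.2, -1.0, 1.1]
width: 0.0593
```

Released. Raise straight up, then check.

Emit:
arm_command:
  moves: [0.09,0.0,0.0,0.004,0.0,0.09,0.0,0.0,0.01,0.0,0.09,0.0,0.0,0.014,0.0,0.09,0.0,0.0,0.018,0.0,0.09,0.0,0.0,0.018,0.0,0.09,0.0,0.0,0.018,0.0,0.09,0.0,-0.005,0.016,0.0,0.09,0.0,-0.01,0.01,0.0,0.09,0.0,-0.01,0.006,0.0,0.09,0.0,-0.006,0.0,0.0]

```text
time: 14.02
tool_pos: [0.5388, 0.1851, 0.156]
orientation: [3.107, -0.206, 0.022]
force: [0.7, -0.6, -0.2]
width: 0.0902
```

```bash
python3 - <<'E'
from h import *
look([("bush_c",.043),("mat",.004)],"w4.png")
E
```

```text
t 14.02 pos [0.5388 0.1851 0.156 ] jaw ang 1.4384 tilt 0.0308 w 0.0902 F [ 0.7 -0.6 -0.2] q [ 0.05  0.47 -0.57  1.82  0.34  0.95 -2.38]
bush_c 0.57 [274.0, 245.8] mean [0.5413 0.2116] rect [0.5413 0.212 ] [0.0296 0.0303] long ang 2.996 circ [0.541  0.2115] 0.0159
mat 0.8 [222.7, 168.0] mean [0.6079 0.2501] rect [0.6019 0.2521] [0.1301 0.2093] long ang 3.134 circ [0.602  0.2519] 0.122
```

View pics/w4.png

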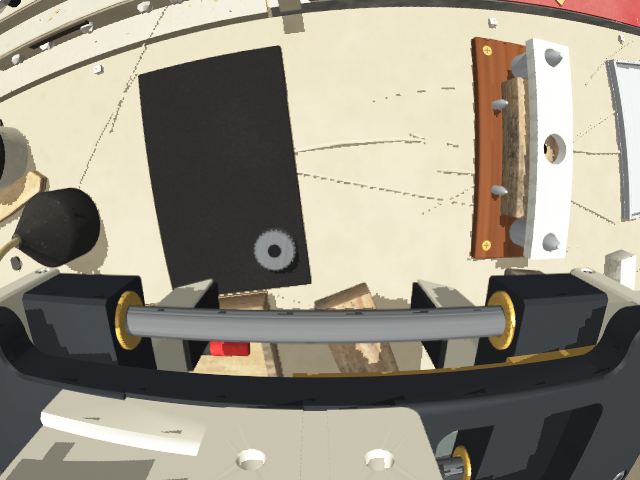

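Emit:
arm_command:
  moves: [0.09,0.002,-0.007,0.0,0.105,0.09,0.002,-0.007,0.0,0.105,0.09,0.002,-0.007,0.0,0.105,0.09,0.002,-0.007,0.0,0.105,0.09,0.002,-0.007,0.0,0.105,0.09,0.002,-0.007,0.0,0.105,0.09,0.002,-0.007,0.0,0.105,0.09,0.002,-0.007,0.0,0.105,0.09,0.002,-0.007,0.0,0.105,0.09,0.002,-0.007,0.0,0.105]

```text
time: 15.0
tool_pos: [0.5492, 0.1193, 0.1435]
orientation: [2.763, 1.466, 0.009]
force: [-0.2, 0.2, -0.6]
width: 0.09
```

Emit:
arm_command:
  moves: [0.09,0.002,-0.007,0.0,0.105,0.09,0.002,-0.007,0.0,0.105,0.09,0.002,-0.007,0.0,0.105,0.09,0.002,-0.007,0.0,0.105,0.09,0.002,-0.007,0.0,0.105,0.09,0.002,-0.007,0.0,0.105,0.09,0.002,-0.007,0.0,0.105,0.09,0.002,-0.007,0.0,0.105,0.09,0.002,-0.007,0.0,0.105,0.09,0.002,-0.007,0.0,0.105]

```text
time: 15.83
tool_pos: [0.5619, 0.052, 0.1328]
orientation: [-1.577, -2.709, -0.0]
force: [0.2, -0.7, 0.0]
width: 0.0902
```

```bash
python3 - <<'E'
from h import *
o=st(); print(Ro.from_rotvec(o["orientation"]).as_matrix().round(4),o["qvel"].round(3))
E
```

```text
t 15.83 pos [0.5619 0.052  0.1328] jaw ang 0.5164 tilt 0.0073 w 0.0902 F [ 0.2 -0.7  0. ] q [ 0.63  0.68 -1.04  1.83  0.67  1.04 -0.17]
[[-0.4937  0.8696 -0.0061]
 [ 0.8696  0.4938  0.0039]
 [ 0.0065 -0.0034 -1.    ]] [ 0.284  0.209 -0.268 -0.04   0.244  0.153  1.295]
```

Emit:
arm_command:
  moves: [0.09,0.004,-0.008,0.004,0.105,0.09,0.004,-0.008,0.004,0.105,0.09,0.004,-0.008,0.004,0.105,0.09,0.004,-0.008,0.004,0.105,0.09,0.004,-0.008,0.004,0.1,0.09,0.004,-0.008,0.003,0.09,0.09,0.003,-0.007,0.003,0.07,0.09,0.003,-0.006,0.002,0.05,0.09,0.002,-0.004,0.001,0.03,0.09,0.0,-0.002,0.0,0.01]

```text
time: 16.67
tool_pos: [0.5888, -0.0136, 0.1515]
orientation: [-0.365, -3.092, -0.0]
force: [0.7, 0.7, -0.7]
width: 0.09
```

```bash
python3 - <<'E'
from h import *
look([("plate_c",.062)],"w5.png"); st()
p,d,c=save("top","t3.png"); cv2.imwrite("pics/t3c.png",cv2.resize(p[140:340,180:500,::-1],None,fx=2.5,fy=2.5))
E
```

```text
t 16.67 pos [ 0.5888 -0.0136  0.1515] jaw ang 1.3357 tilt 0.0284 w 0.09 F [ 0.7  0.7 -0.7] q [ 0.79  0.81 -1.21  1.73  0.79  1.22  0.69]
plate_c 0.89 [304.6, 227.1] mean [ 0.5773 -0.0181] rect [ 0.595  -0.0202] [0.039  0.1784] long ang 3.023 circ [ 0.5951 -0.0195] 0.0909
t 16.77 pos [ 0.5883 -0.0135  0.1513] jaw ang 1.334 tilt 0.0288 w 0.09 F [-0.6  0.1  0.3] q [ 0.79  0.81 -1.21  1.74  0.79  1.22  0.69]
```

View pics/w5.png

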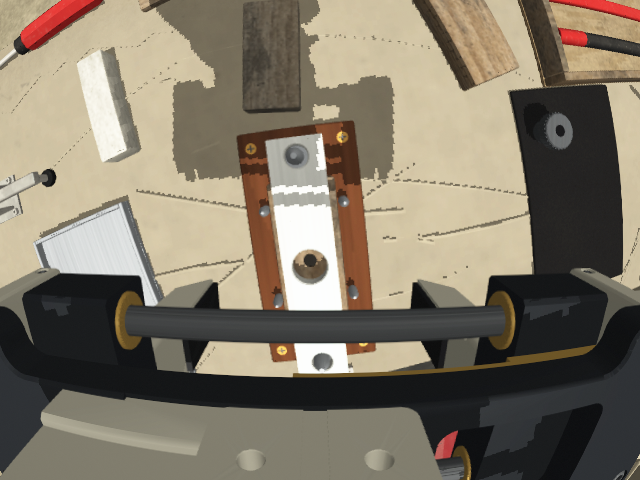

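The empty plate hole is at (310,265), with the bush standing on the mat at (560,130). Next I'll align and descend to the plate.

Emit:
arm_command:
  moves: [0.09,0.002,-0.002,0.0,0.025,0.09,0.002,-0.002,0.0,0.025,0.09,0.001,-0.001,-0.005,0.025,0.09,0.001,-0.001,-0.01,0.015,0.09,0.001,0.0,-0.012,0.006,0.09,0.0,0.0,-0.012,0.0,0.09,0.0,0.0,-0.01,0.0,0.09,0.0,0.0,-0.006,0.0,0.09,0.0,0.0,-0.002,0.0,0.09,0.0,0.0,0.0,0.0]

```text
time: 17.65
tool_pos: [0.5925, -0.016, 0.0856]
orientation: [-0.206, -3.101, 0.002]
force: [-0.0, -0.2, 0.2]
width: 0.0902
```

```bash
python3 - <<'E'
from h import *
look([("plate_c",.062)],"w6.png")
E
```

```text
t 17.65 pos [ 0.5925 -0.016   0.0856] jaw ang 1.4381 tilt 0.0334 w 0.0902 F [-0.  -0.2  0.2] q [ 0.75  0.9  -1.15  1.76  0.89  1.15  0.75]
plate_c 0.74 [610.4, 151.7] mean [0.5371 0.1762] rect [0.5366 0.1755] [0.0448 0.0274] long ang 1.533 circ [0.5368 0.1755] 0.0225
```

View pics/w6.png

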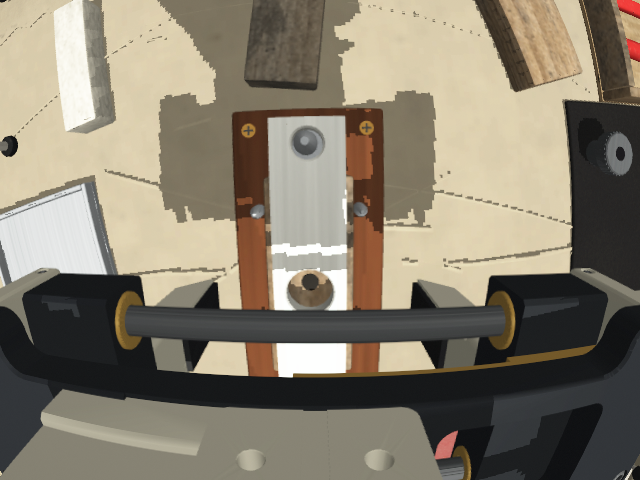

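Emit:
arm_command:
  moves: [0.09,0.001,-0.001,-0.005,0.005,0.09,0.001,-0.001,-0.007,0.005,0.09,0.0,-0.001,-0.007,0.002,0.09,0.0,0.0,-0.006,0.0,0.09,0.0,0.0,-0.005,0.0,0.09,0.0,0.0,-0.003,0.0,0.09,0.0,0.0,-0.0015,0.0,0.09,0.0,0.0,0.0,0.0,0.09,0.0,0.0,0.0,0.0,0.09,0.0,0.0,0.0,0.0]

```text
time: 18.58
tool_pos: [0.5965, -0.0194, 0.0498]
orientation: [-0.187, -3.107, 0.002]
force: [0.2, 0.5, 0.8]
width: 0.0898
```

```bash
python3 - <<'E'
from h import *
o=st(); print(Ro.from_rotvec(o["orientation"]).as_matrix().round(4))
E
```

```text
t 18.58 pos [ 0.5965 -0.0194  0.0498] jaw ang 1.4505 tilt 0.0293 w 0.0898 F [0.2 0.5 0.8] q [ 0.74  0.95 -1.11  1.77  0.94  1.1   0.74]
[[-9.923e-01  1.200e-01 -2.930e-02]
 [ 1.200e-01  9.928e-01  5.000e-04]
 [ 2.920e-02 -3.000e-03 -9.996e-01]]
```

Emit:
arm_command:
  moves: [0.09,0.0,0.0,-0.002,0.0,0.09,0.0,0.0,-0.0015,0.0,0.09,0.0,0.0,0.0,0.0,0.05,0.0,0.0,0.0,0.0,0.03,0.0,0.0,0.0,0.0,0.03,0.0,0.0,0.0,0.0,0.03,0.0,0.0,0.0,0.0,0.03,0.0,0.0,0.0,0.0,0.03,0.0,0.0,0.0,0.0,0.03,0.0,0.0,0.0,0.0]

```text
time: 19.42
tool_pos: [0.5972, -0.0193, 0.0471]
orientation: [-0.187, -3.109, 0.002]
force: [-0.1, 0.8, -0.6]
width: 0.048
```

Emit:
arm_command:
  moves: [0.03,0.0,0.0,0.0,0.0,0.03,0.0,0.0,0.0,0.0,0.03,0.0,0.0,0.0,0.0,0.03,0.0,0.0,0.002,0.0,0.03,0.0,0.0,0.004,0.0,0.03,0.0,0.0,0.006,0.0,0.03,0.0,0.0,0.008,0.0,0.03,0.0,0.0,0.008,0.0,0.03,0.0,0.0,0.005,0.0,0.03,0.0,0.0,0.0,0.0]

```text
time: 20.25
tool_pos: [0.5962, -0.0194, 0.0829]
orientation: [-0.187, -3.107, 0.002]
force: [0.3, -0.2, -2.2]
width: 0.0378
```

```bash
python3 - <<'E'
from h import *
o=st(); print(o["ft_torque"].round(2))
p,d,c=save("side","s3.png"); cv2.imwrite("pics/s3c.png",cv2.resize(p[180:330,190:400,::-1],None,fx=3.5,fy=3.5))
E
```

```text
t 20.25 pos [ 0.5962 -0.0194  0.0829] jaw ang 1.4508 tilt 0.0293 w 0.0378 F [ 0.3 -0.2 -2.2] q [ 0.76  0.91 -1.15  1.75  0.9   1.15  0.76]
[ 0.06 -0.22 -0.06]
```

View pics/s3c.png

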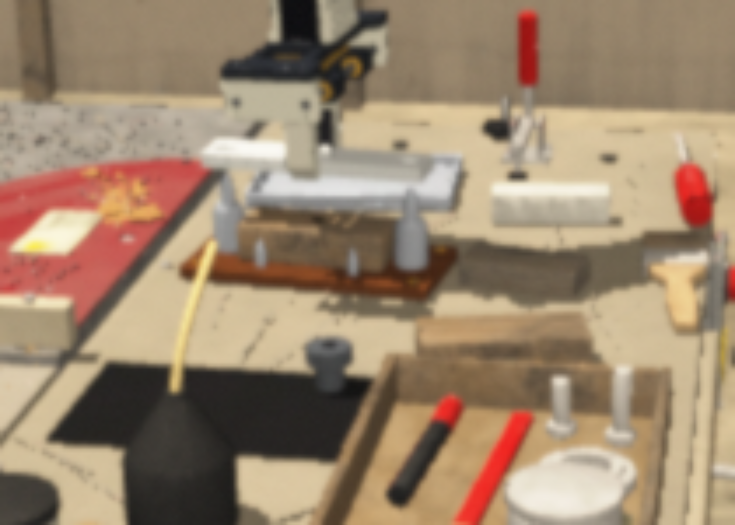

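Emit:
arm_command:
  moves: [0.03,0.0,0.012,0.008,0.0,0.03,0.0,0.025,0.008,0.0,0.03,0.001,0.032,0.004,0.0,0.03,0.001,0.034,0.0,0.0,0.03,0.001,0.034,0.0,0.0,0.03,0.001,0.034,0.0,0.0,0.03,0.001,0.03,0.0,0.0,0.03,0.001,0.024,0.0,0.0,0.03,0.0,0.016,0.0,0.0,0.03,0.0,0.008,0.0,0.0]

```text
time: 21.13
tool_pos: [0.5976, 0.2437, 0.1068]
orientation: [-0.199, -3.104, -0.002]
force: [-0.4, 0.8, -2.4]
width: 0.0375
```

```bash
python3 - <<'E'
from h import *
o=st(); print(Ro.from_rotvec(o["orientation"]).as_matrix().round(4),o["qvel"].round(3))
E
```

```text
t 21.13 pos [0.5976 0.2437 0.1068] jaw ang 1.4429 tilt 0.0315 w 0.0375 F [-0.4  0.8 -2.4] q [ 0.29  0.93 -1.13  1.61  0.86  1.21  0.41]
[[-0.9913  0.1275 -0.0314]
 [ 0.1275  0.9918  0.003 ]
 [ 0.0315 -0.001  -0.9995]] [-0.219  0.036  0.013 -0.098 -0.001  0.039 -0.113]
```

Emit:
arm_command:
  moves: [0.03,0.001,0.002,-0.006,0.003,0.03,0.001,0.002,-0.012,0.003,0.03,0.001,0.001,-0.015,0.002,0.03,0.001,0.0,-0.015,0.0,0.03,0.0,0.0,-0.014,0.0,0.03,0.0,0.0,-0.011,0.0,0.03,0.0,0.0,-0.007,0.0,0.03,0.0,0.0,-0.003,0.0,0.03,0.0,0.0,-0.001,0.0,0.03,0.0,0.0,0.0,0.0]

```text
time: 21.97
tool_pos: [0.5999, 0.2432, 0.0094]
orientation: [-0.191, -3.098, 0.008]
force: [0.5, -0.8, -2.1]
width: 0.0378
```

```bash
python3 - <<'E'
from h import *
o=st(); print(Ro.from_rotvec(o["orientation"]).as_matrix().round(4),o["qvel"].round(3))
E
```

```text
t 21.97 pos [0.5999 0.2432 0.0094] jaw ang 1.4477 tilt 0.038 w 0.0378 F [ 0.5 -0.8 -2.1] q [ 0.24  1.04 -1.04  1.63  0.96  1.1   0.37]
[[-0.9917  0.1228 -0.0379]
 [ 0.123   0.9924 -0.0026]
 [ 0.0372 -0.0073 -0.9993]] [ 0.007  0.005  0.002 -0.    -0.001 -0.001  0.002]
```

Emit:
arm_command:
  moves: [0.03,0.0,0.003,0.0,0.0,0.03,0.0,0.004,0.0,0.0,0.03,0.0,0.003,0.0,0.0,0.03,0.0,0.001,-0.001,0.0,0.03,0.0,0.0,-0.001,0.0,0.03,0.0,0.0,-0.001,0.0,0.03,0.0,0.0,0.0,0.0,0.03,0.0,0.0,0.0,0.0,0.03,0.0,0.0,0.0,0.0,0.03,0.0,0.0,0.0,0.0]

```text
time: 22.8
tool_pos: [0.6018, 0.2576, 0.01]
orientation: [-0.19, -3.103, 0.003]
force: [-0.0, 0.3, -1.7]
width: 0.0376
```

Emit:
arm_command:
  moves: [0.03,0.0,0.0,-0.002,0.0,0.03,0.0,0.0,-0.002,0.0,0.03,0.0,0.0,-0.001,0.0,0.03,0.0,0.0,0.0,0.0,0.03,0.0,0.0,0.0,0.0,0.042,0.0,0.0,0.0,0.0,0.045,0.0,0.0,0.0,0.0,0.06,0.0,0.0,0.0,0.0,0.06,0.0,0.0,0.0,0.0,0.06,0.0,0.0,0.0,0.0]

```text
time: 23.63
tool_pos: [0.6029, 0.2578, 0.0057]
orientation: [-0.192, -3.105, 0.001]
force: [0.1, 1.0, 0.1]
width: 0.0585
```

Emit:
arm_command:
  moves: [0.07,0.0,0.0,0.004,0.0,0.07,0.0,0.0,0.01,0.0,0.08,0.0,0.0,0.016,0.0,0.09,0.0,0.0,0.02,0.0,0.09,0.0,0.0,0.022,0.0,0.09,0.0,0.0,0.024,0.0,0.09,0.0,-0.005,0.024,0.0,0.09,0.0,-0.008,0.018,0.0,0.09,0.0,-0.005,0.01,0.0,0.09,0.0,0.0,0.0,0.0]

```text
time: 24.47
tool_pos: [0.6012, 0.2408, 0.1704]
orientation: [-0.186, -3.108, -0.003]
force: [1.0, -0.9, -0.8]
width: 0.0901
```

```bash
python3 - <<'E'
from h import *
look([("plate_c",.016),("bush_c",.043)],"w7.png")
E
```

```text
t 24.47 pos [0.6012 0.2408 0.1704] jaw ang 1.4513 tilt 0.0279 w 0.0901 F [ 1.  -0.9 -0.8] q [ 0.32  0.86 -1.19  1.57  0.8   1.3   0.46]
plate_c 0.84 [333.6, 215.8] mean [0.5892 0.2578] rect [0.591  0.2577] [0.038 0.158] long ang 3.021 circ [0.5908 0.258 ] 0.0801
bush_c 0.96 [272.8, 165.4] mean [0.5381 0.2141] rect [0.5381 0.2139] [0.031  0.0312] long ang 1.907 circ [0.538 0.214] 0.0164
```

View pics/w7.png

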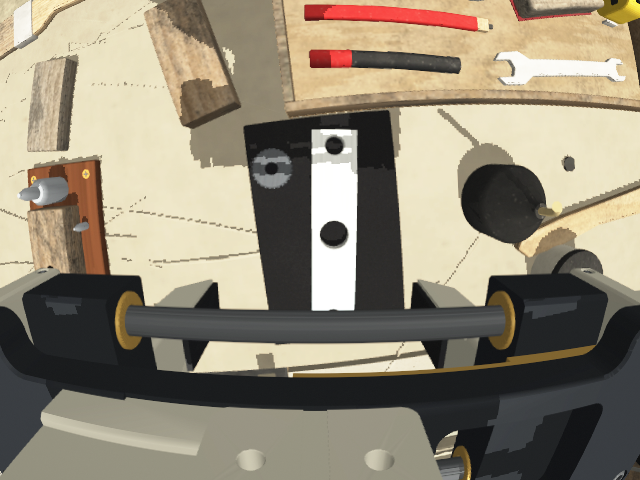

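Emit:
arm_command:
  moves: [0.09,0.0,-0.012,0.0,0.0,0.09,-0.001,-0.025,0.0,0.0,0.09,-0.001,-0.03,0.0,0.0,0.09,-0.001,-0.033,0.0,0.0,0.09,-0.001,-0.033,0.0,0.0,0.09,-0.001,-0.033,0.0,0.0,0.09,-0.001,-0.028,0.0,0.0,0.09,0.0,-0.022,0.0,0.0,0.09,0.0,-0.014,0.0,0.0,0.09,0.0,-0.005,0.0,0.0]

```text
time: 25.45
tool_pos: [0.5799, -0.0095, 0.15]
orientation: [-0.172, -3.078, 0.004]
force: [0.2, 0.4, -0.2]
width: 0.09
```

```bash
python3 - <<'E'
from h import *
look([("drilled_c",.042),("tray",.014),("jig",.012)],"w8.png")
cal=get_calibration("top")
img=cv2.imread("pics/top0.png")
cv2.imwrite("pics/tr.png",cv2.resize(img[165:275,415:505],None,fx=5,fy=5,interpolation=cv2.INTER_CUBIC))
E
```

```text
t 25.45 pos [ 0.5799 -0.0095  0.15  ] jaw ang 1.4595 tilt 0.059 w 0.09 F [ 0.2  0.4 -0.2] q [ 0.79  0.84 -1.24  1.73  0.81  1.26  0.8 ]
drilled_c 0.61 [302.7, 251.5] mean [ 0.5801 -0.0188] rect [ 0.5952 -0.0205] [0.0502 0.1209] long ang 3.042 circ [ 0.5953 -0.0196] 0.0638
tray 0.92 [96.3, 240.3] mean [ 0.5516 -0.2172] rect [ 0.5689 -0.2284] [0.104  0.1315] long ang 1.623 circ [ 0.5692 -0.2277] 0.0813
jig 0.85 [307.4, 192.1] mean [ 0.5744 -0.0178] rect [ 0.5955 -0.0207] [0.0956 0.2036] long ang 3.027 circ [ 0.5954 -0.0212] 0.1112
```

View pics/w8.png

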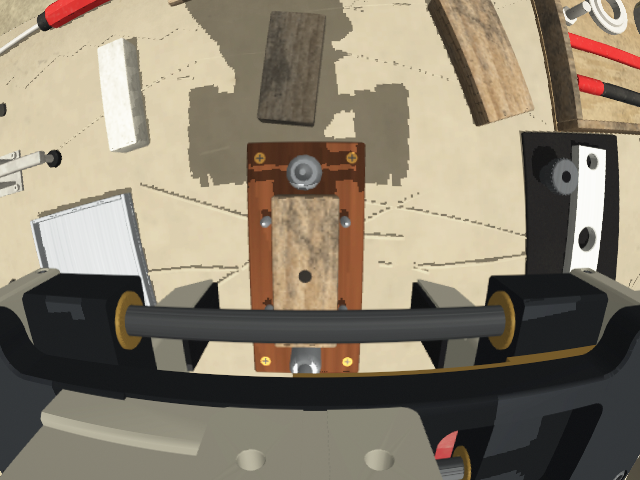

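View pics/tr.png

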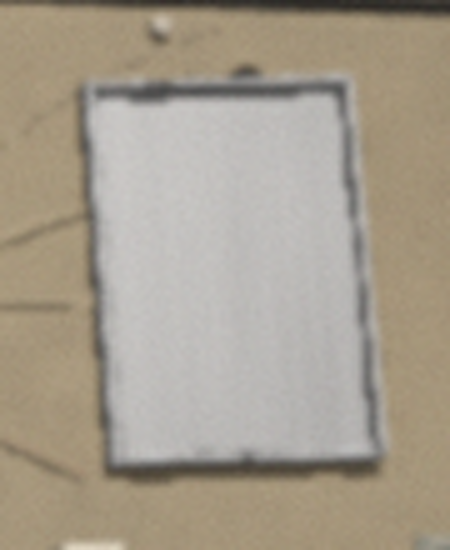

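The drilled block is in the nest with its hole at (305,276). Fit: block (0.595,-0.0205), jig (0.5955,-0.0207). I'll realign.

Emit:
arm_command:
  moves: [0.09,0.003,-0.003,0.0,0.0,0.09,0.004,-0.003,0.0,0.0,0.09,0.004,-0.002,0.0,0.0,0.09,0.003,-0.001,0.0,0.0,0.09,0.001,0.0,0.0,0.0,0.09,0.0,0.0,0.0,0.0,0.09,0.0,0.0,0.0,0.0,0.09,0.0,0.0,0.0,0.0,0.09,0.0,0.0,0.0,0.0,0.09,0.0,0.0,0.0,0.0]

```text
time: 26.48
tool_pos: [0.5973, -0.0046, 0.1527]
orientation: [-0.143, -3.084, -0.005]
force: [0.6, -0.2, -0.6]
width: 0.0901
```

```bash
python3 - <<'E'
from h import *
o=st(); print(Ro.from_rotvec(o["orientation"]).as_matrix()[:,2].round(4))
cal=get_calibration("top")
cs=[(415+x/5,165+y/5) for x,y in [(85,82),(350,78),(382,462),(110,467)]]
W=np.array([atz("top",c,.014,cal)[:2] for c in cs]); print(W.round(4),W.mean(0).round(4))
L=(W[0]+W[1])/2-(W[2]+W[3])/2; S=(W[1]+W[2])/2-(W[0]+W[3])/2; print(np.hypot(*L),np.hypot(*S),np.arctan2(L[1],L[0]),np.arctan2(S[1],S[0]))
E
```

```text
t 26.48 pos [ 0.5973 -0.0046  0.1527] jaw ang 1.478 tilt 0.0547 w 0.0901 F [ 0.6 -0.2 -0.6] q [ 0.76  0.86 -1.23  1.69  0.81  1.28  0.82]
[-0.0544  0.0055 -0.9985]
[[ 0.6913 -0.1606]
 [ 0.6972 -0.2829]
 [ 0.5173 -0.2915]
 [ 0.5111 -0.1698]] [ 0.6042 -0.2262]
0.18027320943646277 0.12213187223352123 0.04933389532738003 -1.5212057114678992
```

Emit:
arm_command:
  moves: [0.09,0.0,-0.003,-0.005,-0.006,0.09,0.0,-0.004,-0.01,-0.006,0.09,0.0,-0.003,-0.014,-0.004,0.09,0.0,-0.002,-0.016,0.0,0.09,0.0,-0.001,-0.015,0.0,0.09,0.0,0.0,-0.012,0.0,0.09,0.0,0.0,-0.007,0.0,0.09,0.0,0.0,-0.003,0.0,0.09,0.0,0.0,0.0,0.0,0.09,0.0,0.0,0.0,0.0]

```text
time: 27.32
tool_pos: [0.5942, -0.0202, 0.0582]
orientation: [-0.171, -3.076, -0.005]
force: [-0.6, 0.3, 0.7]
width: 0.0897
```

```bash
python3 - <<'E'
from h import *
o=st(); print(Ro.from_rotvec(o["orientation"]).as_matrix()[:,2].round(4))
E
```

```text
t 27.32 pos [ 0.5942 -0.0202  0.0582] jaw ang 1.4595 tilt 0.0605 w 0.0897 F [-0.6  0.3  0.7] q [ 0.74  0.96 -1.13  1.74  0.92  1.15  0.77]
[-0.0601  0.0064 -0.9982]
```

Emit:
arm_command:
  moves: [0.09,0.0,0.0,-0.005,0.0,0.09,0.0,0.0,-0.008,0.0,0.09,0.0,0.0,-0.009,0.0,0.09,0.0,0.0,-0.008,0.0,0.09,0.0,0.0,-0.005,0.0,0.09,0.0,0.0,-0.002,0.0,0.09,0.0,0.0,0.0,0.0,0.09,0.0,0.0,0.0,0.0,0.06,0.0,0.0,0.0,0.0,0.04,0.0,0.0,0.0,0.0]

```text
time: 28.15
tool_pos: [0.5958, -0.0192, 0.0193]
orientation: [-0.171, -3.08, -0.005]
force: [-0.2, 0.2, 0.6]
width: 0.081
```

Emit:
arm_command:
  moves: [0.04,0.0,0.0,0.0,0.0,0.04,0.0,0.0,0.0,0.0,0.04,0.0,0.0,0.0,0.0,0.04,0.0,0.0,0.0,0.0,0.04,0.0,0.0,0.0,0.0,0.04,0.0,0.0,0.0,0.0,0.04,0.0,0.0,0.0,0.0,0.04,0.0,0.0,0.0,0.0,0.04,0.0,0.0,0.004,0.0,0.04,0.0,0.0,0.004,0.0]

```text
time: 28.98
tool_pos: [0.5957, -0.0195, 0.0278]
orientation: [-0.171, -3.08, -0.005]
force: [-0.1, 0.1, -1.1]
width: 0.0497
```

Emit:
arm_command:
  moves: [0.04,0.0,0.0,0.006,0.0,0.04,0.0,0.0,0.008,0.0,0.04,0.0,0.0,0.01,0.0,0.04,0.0,0.0,0.012,0.0,0.04,0.0,0.0,0.012,0.0,0.04,0.0,0.0,0.012,0.0,0.04,0.0,0.0,0.012,0.0,0.04,0.0,0.0,0.01,0.0,0.04,0.0,0.0,0.006,0.0,0.04,0.0,0.0,0.002,0.0]

```text
time: 29.82
tool_pos: [0.5964, -0.0189, 0.1306]
orientation: [-0.17, -3.084, -0.005]
force: [0.2, -0.5, -1.5]
width: 0.0499
```

```bash
python3 - <<'E'
from h import *
o=st(); print(Ro.from_rotvec(o["orientation"]).as_matrix()[:,2].round(4))
p,d,c=save("side","s4.png"); cv2.imwrite("pics/s4c.png",cv2.resize(p[180:330,190:400,::-1],None,fx=3.5,fy=3.5))
E
```

```text
t 29.82 pos [ 0.5964 -0.0189  0.1306] jaw ang 1.4609 tilt 0.0532 w 0.0499 F [ 0.2 -0.5 -1.5] q [ 0.78  0.88 -1.21  1.71  0.84  1.24  0.81]
[-0.0528  0.0059 -0.9986]
```

View pics/s4c.png

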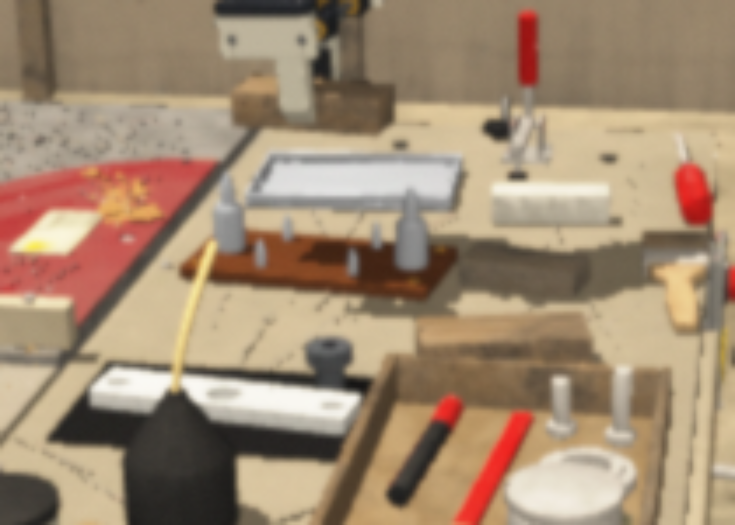

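Emit:
arm_command:
  moves: [0.04,0.001,-0.004,0.0,0.01,0.04,0.001,-0.008,0.001,0.015,0.04,0.001,-0.012,0.001,0.015,0.04,0.002,-0.014,0.001,0.015,0.04,0.002,-0.014,0.001,0.015,0.04,0.002,-0.014,0.001,0.015,0.04,0.002,-0.014,0.001,0.015,0.04,0.001,-0.01,0.001,0.015,0.04,0.001,-0.006,0.001,0.015,0.04,0.0,-0.002,0.0,0.0]

```text
time: 30.7
tool_pos: [0.6058, -0.1239, 0.1316]
orientation: [0.051, -3.077, 0.002]
force: [0.2, -0.9, -0.1]
width: 0.05
```

```bash
python3 - <<'E'
from h import *
o=st(); print(Ro.from_rotvec(o["orientation"]).as_matrix()[:,2].round(4))
E
```

```text
t 30.7 pos [ 0.6058 -0.1239  0.1316] jaw ang 1.6042 tilt 0.0642 w 0.05 F [ 0.2 -0.9 -0.1] q [ 0.91  0.92 -1.22  1.64  0.88  1.31  1.12]
[-0.0641 -0.0021 -0.9979]
```

Emit:
arm_command:
  moves: [0.04,0.0,-0.005,0.0,0.0,0.04,0.0,-0.01,0.001,0.0,0.04,0.001,-0.014,0.001,0.0,0.04,0.001,-0.016,0.001,0.0,0.04,0.001,-0.016,0.001,0.0,0.04,0.001,-0.014,0.001,0.0,0.04,0.0,-0.01,0.0,0.0,0.04,0.0,-0.006,0.0,0.0,0.04,0.0,-0.002,0.0,0.0,0.04,0.0,0.0,0.0,0.0]

```text
time: 31.53
tool_pos: [0.6076, -0.2272, 0.1341]
orientation: [0.049, -3.072, 0.001]
force: [0.1, 0.4, -1.7]
width: 0.0496
```

```bash
python3 - <<'E'
from h import *
o=st(); print(Ro.from_rotvec(o["orientation"]).as_matrix()[:,2].round(4))
E
```

```text
t 31.53 pos [ 0.6076 -0.2272  0.1341] jaw ang 1.6029 tilt 0.0688 w 0.0496 F [ 0.1  0.4 -1.7] q [ 1.02  0.95 -1.2   1.55  0.9   1.35  1.29]
[-0.0687 -0.0019 -0.9976]
```

Emit:
arm_command:
  moves: [0.04,0.0,0.0,-0.007,0.0,0.04,0.0,0.0,-0.014,0.0,0.04,0.0,0.0,-0.018,0.0,0.04,0.0,0.0,-0.018,0.0,0.04,0.0,0.0,-0.016,0.0,0.04,0.0,0.0,-0.014,0.0,0.04,0.0,0.0,-0.01,0.0,0.04,0.0,0.0,-0.006,0.0,0.04,0.0,0.0,-0.002,0.0,0.04,0.0,0.0,0.0,0.0]

```text
time: 32.37
tool_pos: [0.6045, -0.2208, 0.0136]
orientation: [0.062, -3.066, -0.005]
force: [-0.5, -0.4, -0.4]
width: 0.0496
```

```bash
python3 - <<'E'
from h import *
o=st(); print(Ro.from_rotvec(o["orientation"]).as_matrix()[:,2].round(4))
E
```

```text
t 32.37 pos [ 0.6045 -0.2208  0.0136] jaw ang 1.611 tilt 0.0747 w 0.0496 F [-0.5 -0.4 -0.4] q [ 0.97  1.08 -1.09  1.61  1.01  1.2   1.23]
[-0.0746  0.0018 -0.9972]
```

Emit:
arm_command:
  moves: [0.04,0.0,0.0,-0.001,0.0,0.04,0.0,0.0,-0.001,0.0,0.04,0.0,0.0,0.0,0.0,0.04,0.0,0.0,0.0,0.0,0.055,0.0,0.0,0.0,0.0,0.06,0.0,0.0,0.0,0.0,0.065,0.0,0.0,0.0,0.0,0.065,0.0,0.0,0.0,0.0,0.065,0.0,0.0,0.0,0.0,0.065,0.0,0.0,0.0,0.0]

```text
time: 33.2
tool_pos: [0.6084, -0.2218, 0.017]
orientation: [0.06, -3.075, -0.001]
force: [-0.7, -0.8, 0.7]
width: 0.0654
```

Emit:
arm_command:
  moves: [0.065,0.0,0.0,0.004,0.0,0.065,0.0,0.0,0.01,0.0,0.07,0.0,0.0,0.016,0.0,0.09,0.0,0.0,0.02,0.0,0.09,0.0,0.0,0.022,0.0,0.09,0.0,0.0,0.024,0.0,0.09,0.0,0.0,0.02,0.0,0.09,0.0,0.0,0.014,0.0,0.09,0.0,0.0,0.006,0.0,0.09,0.0,0.0,0.0,0.0]

```text
time: 34.03
tool_pos: [0.6082, -0.2197, 0.1687]
orientation: [0.064, -3.078, -0.001]
force: [-0.5, -0.2, -0.8]
width: 0.09
```

```bash
python3 - <<'E'
from h import *
o=st(); print(Ro.from_rotvec(o["orientation"]).as_matrix()[:,2].round(4))
look([("drilled_c",.034),("tray",.014)],"w9.png")
E
```

```text
t 34.03 pos [ 0.6082 -0.2197  0.1687] jaw ang 1.6124 tilt 0.0633 w 0.09 F [-0.5 -0.2 -0.8] q [ 1.02  0.92 -1.23  1.54  0.86  1.39  1.31]
[-6.32e-02 -6.00e-04 -9.98e-01]
t 34.03 pos [ 0.6082 -0.2197  0.1687] jaw ang 1.6124 tilt 0.0633 w 0.09 F [-0.5 -0.2 -0.8] q [ 1.02  0.92 -1.23  1.54  0.86  1.39  1.31]
drilled_c 0.79 [310.9, 237.5] mean [ 0.6024 -0.2224] rect [ 0.604  -0.2222] [0.1149 0.0507] long ang 0.041 circ [ 0.6044 -0.2226] 0.0624
tray 0.8 [279.4, 208.5] mean [ 0.5837 -0.235 ] rect [ 0.5936 -0.2311] [0.1535 0.1258] long ang 0.055 circ [ 0.5945 -0.2305] 0.0977
```

View pics/w9.png

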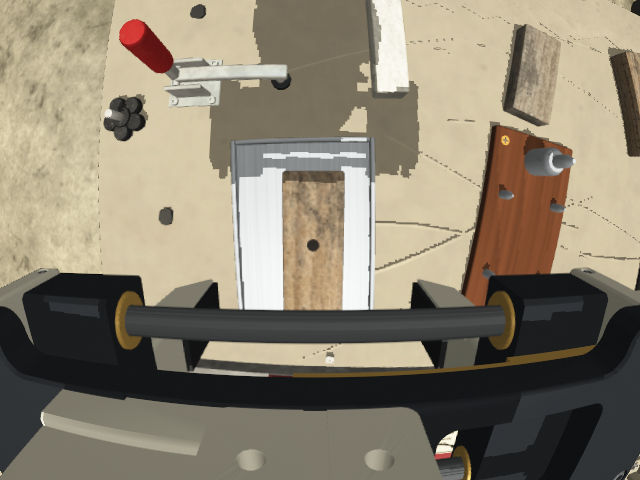

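The drilled block lies in the tray, hole at (313,245), centred and square. Now to the blank.

Emit:
arm_command:
  moves: [0.08,-0.008,0.016,0.0,0.01,0.08,-0.014,0.03,0.0,0.015,0.08,-0.016,0.034,0.0,0.015,0.08,-0.016,0.034,0.0,0.015,0.08,-0.016,0.034,0.0,0.015,0.08,-0.016,0.034,0.0,0.015,0.08,-0.016,0.034,0.0,0.015,0.08,-0.014,0.03,0.0,0.015,0.08,-0.014,0.028,0.0,0.015,0.08,-0.012,0.024,0.0,0.015]

```text
time: 35.02
tool_pos: [0.4494, 0.0772, 0.1495]
orientation: [0.263, -3.041, -0.001]
force: [0.2, 0.2, -1.0]
width: 0.0803
```

```bash
python3 - <<'E'
from h import *
o=st(); print(Ro.from_rotvec(o["orientation"]).as_matrix()[:,2].round(4),o["qvel"].round(2))
E
```

```text
t 35.02 pos [0.4494 0.0772 0.1495] jaw ang 1.7427 tilt 0.089 w 0.0803 F [ 0.2  0.2 -1. ] q [ 0.81  0.74 -1.38  2.    0.75  1.19  0.83]
[-0.0886 -0.0068 -0.996 ] [-0.47 -0.12 -0.1   0.26 -0.1  -0.15 -0.48]
```

Emit:
arm_command:
  moves: [0.08,-0.004,0.012,0.0,0.01,0.08,-0.003,0.01,0.0,0.01,0.08,-0.003,0.008,0.0,0.01,0.08,-0.002,0.006,0.0,0.008,0.08,-0.001,0.004,0.0,0.004,0.08,0.0,0.002,0.0,0.0,0.08,0.0,0.0,0.0,0.0,0.08,0.0,0.0,0.0,0.0,0.08,0.0,0.0,0.0,0.0,0.08,0.0,0.0,0.0,0.0]

```text
time: 35.85
tool_pos: [0.4308, 0.123, 0.1451]
orientation: [0.337, -3.024, 0.0]
force: [0.7, -1.0, 0.1]
width: 0.0799
```

```bash
python3 - <<'E'
from h import *
o=st(); print(Ro.from_rotvec(o["orientation"]).as_matrix()[:,2].round(4),o["qvel"].round(2))
look([("blank_c",.03)],"w10.png")
E
```

```text
t 35.85 pos [0.4308 0.123  0.1451] jaw ang 1.7921 tilt 0.0984 w 0.0799 F [ 0.7 -1.   0.1] q [ 0.71  0.74 -1.38  2.02  0.74  1.18  0.78]
[-0.0977 -0.0109 -0.9952] [ 0.01  0.    0.01 -0.    0.   -0.    0.  ]
t 35.85 pos [0.4308 0.123  0.1451] jaw ang 1.7921 tilt 0.0984 w 0.0799 F [ 0.7 -1.   0.1] q [ 0.71  0.74 -1.38  2.02  0.74  1.18  0.78]
blank_c 0.76 [348.1, 243.5] mean [0.4161 0.1472] rect [0.418  0.1476] [0.1013 0.0515] long ang 0.256 circ [0.4182 0.1478] 0.0557
```

View pics/w10.png

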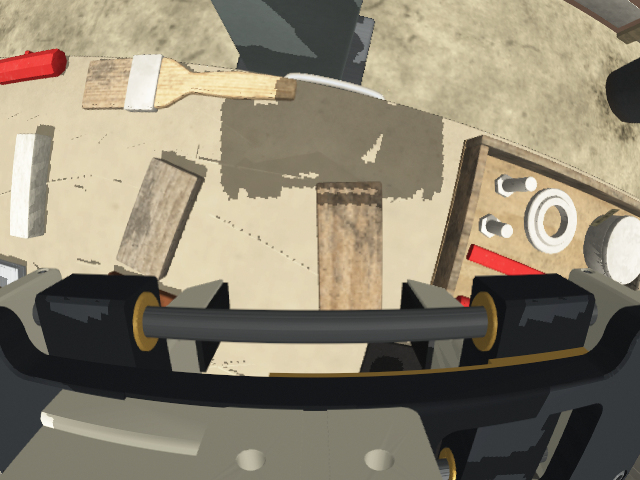

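Emit:
arm_command:
  moves: [0.08,0.03,0.0,0.0,0.0,0.08,0.035,0.0,0.0,0.0,0.08,0.035,0.0,0.0,0.0,0.08,0.035,0.0,0.0,0.0,0.08,0.02,0.0,0.0,0.0,0.08,0.01,0.0,0.0,0.0,0.08,0.004,0.0,0.0,0.0,0.08,0.0,0.0,0.0,0.0,0.08,0.0,0.0,0.0,0.0,0.08,0.0,0.0,0.0,0.0]

```text
time: 36.78
tool_pos: [0.6043, 0.1181, 0.1427]
orientation: [0.332, -3.02, 0.006]
force: [-1.1, 0.2, -0.0]
width: 0.0799
```

```bash
python3 - <<'E'
from h import *
o=st(); print(Ro.from_rotvec(o["orientation"]).as_matrix()[:,2].round(4),o["qvel"].round(2))
E
```

```text
t 36.78 pos [0.6043 0.1181 0.1427] jaw ang 1.7893 tilt 0.1033 w 0.0799 F [-1.1  0.2 -0. ] q [ 0.51  0.92 -1.21  1.6   0.83  1.35  0.95]
[-0.102  -0.0153 -0.9947] [ 0.01 -0.01 -0.01  0.02 -0.01 -0.   -0.  ]
```

Emit:
arm_command:
  moves: [0.08,0.0,0.0,0.0,-0.1,0.08,0.0,0.0,0.0,-0.1,0.08,0.0,0.0,0.0,-0.1,0.08,0.0,0.0,0.0,-0.1,0.08,0.0,0.0,0.0,-0.1,0.08,0.0,0.0,0.0,-0.1,0.08,0.0,0.0,0.0,-0.1,0.08,0.0,0.0,0.0,-0.1,0.08,0.0,0.0,0.0,-0.1,0.08,0.0,0.0,0.0,-0.1]

```text
time: 37.62
tool_pos: [0.5924, 0.1189, 0.1433]
orientation: [-1.208, -2.793, -0.069]
force: [0.7, -0.6, -0.1]
width: 0.0798
```

```bash
python3 - <<'E'
from h import *
o=st(); print(Ro.from_rotvec(o["orientation"]).as_matrix()[:,2].round(4),o["qvel"].round(2))
E
```

```text
t 37.62 pos [0.5924 0.1189 0.1433] jaw ang 0.7541 tilt 0.1078 w 0.0798 F [ 0.7 -0.6 -0.1] q [ 0.53  0.78 -1.07  1.68  0.62  1.15  0.06]
[-0.0718  0.0802 -0.9942] [-0.   -0.21  0.2   0.14 -0.24 -0.28 -1.07]
```

Emit:
arm_command:
  moves: [0.08,-0.007,0.001,0.0,-0.1,0.08,-0.007,0.001,0.0,-0.1,0.08,-0.007,0.001,0.0,-0.1,0.08,-0.007,0.001,0.0,-0.1,0.08,-0.007,0.001,0.0,-0.1,0.08,-0.007,0.001,0.0,-0.1,0.08,-0.007,0.001,0.0,-0.1,0.08,-0.007,0.001,0.0,-0.1,0.08,-0.007,0.001,0.0,-0.1,0.08,-0.007,0.001,0.0,-0.1]

```text
time: 38.45
tool_pos: [0.5072, 0.1272, 0.1428]
orientation: [-2.47, -1.83, -0.124]
force: [0.4, 0.3, -0.5]
width: 0.0799
```

```bash
python3 - <<'E'
from h import *
o=st(); print(Ro.from_rotvec(o["orientation"]).as_matrix()[:,2].round(4),o["qvel"].round(2))
E
```

```text
t 38.45 pos [0.5072 0.1272 0.1428] jaw ang 2.8464 tilt 0.104 w 0.0799 F [ 0.4  0.3 -0.5] q [ 0.51  0.48 -0.91  1.97  0.39  0.84 -0.9 ]
[ 0.0256  0.1006 -0.9946] [-0.14 -0.37  0.22  0.34 -0.27 -0.32 -1.15]
```

Emit:
arm_command:
  moves: [0.08,-0.007,0.002,0.0,-0.1,0.08,-0.007,0.002,0.0,-0.1,0.08,-0.007,0.002,0.0,-0.1,0.08,-0.007,0.002,0.0,-0.1,0.08,-0.007,0.002,0.0,-0.1,0.08,-0.007,0.002,0.0,-0.1,0.08,-0.007,0.002,0.0,-0.1,0.08,-0.006,0.002,0.0,-0.09,0.08,-0.004,0.001,0.0,-0.06,0.08,-0.002,0.0,0.0,-0.03]

```text
time: 39.28
tool_pos: [0.4263, 0.142, 0.1414]
orientation: [-3.072, -0.544, -0.142]
force: [0.4, 0.2, -0.6]
width: 0.08
```

```bash
python3 - <<'E'
from h import *
o=st(); print(Ro.from_rotvec(o["orientation"]).as_matrix()[:,2].round(4),o["qvel"].round(2))
E
```

```text
t 39.28 pos [0.4263 0.142  0.1414] jaw ang 1.9212 tilt 0.093 w 0.08 F [ 0.4  0.2 -0.6] q [ 0.28  0.25 -0.74  2.18  0.26  0.7  -1.85]
[ 0.0864  0.0342 -0.9957] [-0.1  -0.09  0.06  0.09 -0.03 -0.02 -0.39]
```

Emit:
arm_command:
  moves: [0.08,0.03,0.0,0.0,-0.02,0.08,0.035,0.0,0.0,-0.02,0.08,0.035,0.0,0.0,-0.02,0.08,0.025,0.0,0.0,0.0,0.08,0.01,0.0,0.0,0.0,0.08,-0.02,0.0,0.0,0.0,0.08,-0.035,0.0,0.0,0.0,0.08,-0.035,0.0,0.0,0.0,0.08,-0.025,0.0,0.0,0.0,0.08,-0.01,0.0,0.0,0.0]

```text
time: 40.12
tool_pos: [0.4245, 0.1395, 0.1388]
orientation: [-3.096, -0.45, -0.129]
force: [-1.1, -0.1, -0.3]
width: 0.0799
```

```bash
python3 - <<'E'
from h import *
o=st(); print(Ro.from_rotvec(o["orientation"]).as_matrix()[:,2].round(4),o["qvel"].round(2))
E
```

```text
t 40.12 pos [0.4245 0.1395 0.1388] jaw ang 1.8593 tilt 0.0832 w 0.0799 F [-1.1 -0.1 -0.3] q [ 0.26  0.25 -0.72  2.18  0.28  0.71 -1.92]
[ 0.0802  0.0218 -0.9965] [ 0.05 -0.23 -0.1   0.28 -0.15 -0.1   0.01]
```

Emit:
arm_command:
  moves: [0.08,0.001,0.003,0.0,-0.01,0.08,0.001,0.003,0.0,-0.01,0.08,0.001,0.003,-0.004,-0.01,0.08,0.0,0.002,-0.01,-0.01,0.08,0.0,0.0,-0.012,-0.005,0.08,0.0,0.0,-0.01,0.0,0.08,0.0,0.0,-0.006,0.0,0.08,0.0,0.0,-0.002,0.0,0.08,0.0,0.0,0.0,0.0,0.08,0.0,0.0,0.0,0.0]

```text
time: 40.95
tool_pos: [0.4294, 0.1532, 0.0945]
orientation: [-3.11, -0.371, -0.137]
force: [-0.0, -0.2, -0.9]
width: 0.08
```

```bash
python3 - <<'E'
from h import *
look([("blank_c",.03)],"w11.png")
o=st(); print(Ro.from_rotvec(o["orientation"]).as_matrix()[:,2].round(4),o["qvel"].round(2))
E
```

```text
t 40.95 pos [0.4294 0.1532 0.0945] jaw ang 1.8082 tilt 0.088 w 0.08 F [-0.  -0.2 -0.9] q [ 0.15  0.35 -0.65  2.2   0.4   0.62 -2.12]
blank_c 0.85 [315.9, 250.3] mean [0.4383 0.1533] rect [0.4272 0.1504] [0.1193 0.0498] long ang 0.242 circ [0.4273 0.1507] 0.0638
t 41.05 pos [0.4295 0.1531 0.0947] jaw ang 1.8081 tilt 0.0886 w 0.0799 F [-0.4  1.1  0.3] q [ 0.15  0.35 -0.65  2.2   0.4   0.62 -2.12]
[ 0.0868  0.0173 -0.9961] [ 0.   -0.01 -0.    0.    0.   -0.   -0.  ]
```

View pics/w11.png

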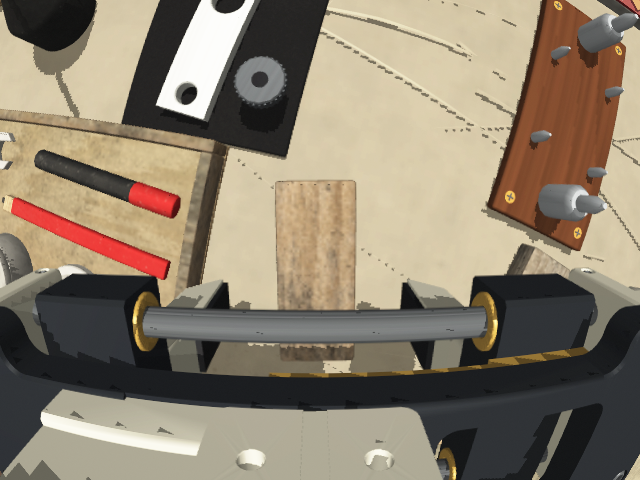

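Emit:
arm_command:
  moves: [0.08,-0.001,-0.001,-0.006,0.002,0.08,0.0,-0.001,-0.01,0.002,0.08,0.0,0.0,-0.013,0.0,0.08,0.0,0.0,-0.014,0.0,0.08,0.0,0.0,-0.013,0.0,0.08,0.0,0.0,-0.011,0.0,0.08,0.0,0.0,-0.007,0.0,0.08,0.0,0.0,-0.003,0.0,0.08,0.0,0.0,0.0,0.0,0.08,0.0,0.0,0.0,0.0]

```text
time: 41.88
tool_pos: [0.4292, 0.1495, 0.0123]
orientation: [-3.109, -0.376, -0.144]
force: [0.5, -0.2, 0.5]
width: 0.0797
```

Emit:
arm_command:
  moves: [0.08,-0.001,0.0,-0.001,0.0,0.08,0.0,0.0,-0.001,0.0,0.04,0.0,0.0,0.0,0.0,0.04,0.0,0.0,0.0,0.0,0.04,0.0,0.0,0.0,0.0,0.04,0.0,0.0,0.0,0.0,0.04,0.0,0.0,0.0,0.0,0.04,0.0,0.0,0.0,0.0,0.04,0.0,0.0,0.0,0.0,0.04,0.0,0.0,0.0,0.0]

```text
time: 42.72
tool_pos: [0.4302, 0.1499, 0.0126]
orientation: [-3.108, -0.374, -0.151]
force: [0.5, 0.4, -1.3]
width: 0.0496
```

```bash
python3 - <<'E'
from h import *
o=st(); print(Ro.from_rotvec(o["orientation"]).as_matrix()[:,2].round(4),o["qvel"].round(2))
E
```

```text
t 42.72 pos [0.4302 0.1499 0.0126] jaw ang 1.8103 tilt 0.0969 w 0.0496 F [ 0.5  0.4 -1.3] q [ 0.    0.5  -0.47  2.24  0.62  0.43 -2.31]
[ 0.0949  0.0187 -0.9953] [ 0.  0. -0.  0.  0.  0. -0.]
```

Emit:
arm_command:
  moves: [0.04,0.0,0.0,0.004,0.0,0.04,0.0,0.0,0.008,0.0,0.04,0.0,0.0,0.012,0.0,0.04,0.0,0.0,0.014,0.0,0.04,0.0,0.0,0.016,0.0,0.04,0.0,0.0,0.016,0.0,0.04,0.0,0.0,0.016,0.0,0.04,0.0,0.0,0.014,0.0,0.04,0.0,0.0,0.008,0.0,0.04,0.0,0.0,0.003,0.0]

```text
time: 43.55
tool_pos: [0.4267, 0.1498, 0.1313]
orientation: [-3.109, -0.38, -0.144]
force: [0.7, 0.1, -0.6]
width: 0.05
```

```bash
python3 - <<'E'
from h import *
o=st(); print(Ro.from_rotvec(o["orientation"]).as_matrix()[:,2].round(4),o["qvel"].round(2))
E
```

```text
t 43.55 pos [0.4267 0.1498 0.1313] jaw ang 1.8136 tilt 0.092 w 0.05 F [ 0.7  0.1 -0.6] q [ 0.22  0.27 -0.71  2.18  0.32  0.69 -2.03]
[ 0.0903  0.0173 -0.9958] [ 0.06 -0.09 -0.05 -0.03 -0.1   0.08  0.09]
```

Emit:
arm_command:
  moves: [0.04,0.004,-0.004,0.0,-0.01,0.04,0.008,-0.008,0.0,-0.02,0.04,0.01,-0.01,0.0,-0.02,0.04,0.01,-0.01,0.0,-0.02,0.04,0.01,-0.01,0.0,-0.02,0.04,0.01,-0.01,0.0,-0.02,0.04,0.01,-0.01,0.0,-0.02,0.04,0.01,-0.01,0.0,-0.02,0.04,0.01,-0.01,0.0,-0.02,0.04,0.01,-0.01,0.0,-0.02]

```text
time: 44.38
tool_pos: [0.5253, 0.0463, 0.128]
orientation: [3.134, 0.052, 0.136]
force: [0.1, -0.1, -1.2]
width: 0.0498
```

```bash
python3 - <<'E'
from h import *
o=st(); print(Ro.from_rotvec(o["orientation"]).as_matrix()[:,2].round(4),o["qvel"].round(2))
E
```

```text
t 44.38 pos [0.5253 0.0463 0.128 ] jaw ang 1.6039 tilt 0.0866 w 0.0498 F [ 0.1 -0.1 -1.2] q [ 0.34  0.39 -0.58  2.01  0.34  0.74 -1.98]
[ 0.0865 -0.003  -0.9962] [ 0.12  0.18  0.15 -0.28  0.03  0.09  0.03]
```

Emit:
arm_command:
  moves: [0.04,0.01,-0.01,0.0,-0.02,0.04,0.01,-0.01,0.0,-0.02,0.04,0.01,-0.01,0.0,-0.02,0.04,0.01,-0.01,0.0,-0.02,0.04,0.008,-0.008,0.0,-0.02,0.04,0.006,-0.006,0.0,-0.015,0.04,0.004,-0.004,0.0,-0.01,0.04,0.002,-0.002,0.0,-0.005,0.04,0.0,0.0,0.0,0.0,0.04,0.0,0.0,0.0,0.0]

```text
time: 45.22
tool_pos: [0.594, -0.024, 0.1272]
orientation: [3.122, -0.183, 0.134]
force: [0.1, 0.5, -0.5]
width: 0.0498
```

```bash
python3 - <<'E'
from h import *
o=st(); print(Ro.from_rotvec(o["orientation"]).as_matrix()[:,2].round(4),o["qvel"].round(2))
p,d,c=look([("jig",.012)],"w12.png")
for q in ["blank_c","jig"]: print(q,[(x["pixel"],x["score"]) for x in tip_of(q,"wrist")])
E
```

```text
t 45.22 pos [ 0.594  -0.024   0.1272] jaw ang 1.4533 tilt 0.0865 w 0.0498 F [ 0.1  0.5 -0.5] q [ 0.38  0.49 -0.51  1.86  0.35  0.8  -1.99]
[ 0.0849 -0.016  -0.9963] [-0.  0. -0. -0. -0.  0. -0.]
t 45.22 pos [ 0.594  -0.024   0.1272] jaw ang 1.4533 tilt 0.0865 w 0.0498 F [ 0.1  0.5 -0.5] q [ 0.38  0.49 -0.51  1.86  0.35  0.8  -1.99]
jig 0.63 [299.7, 154.8] mean [ 0.6675 -0.0238] rect [ 0.5968 -0.0201] [0.0958 0.2016] long ang 3.016 circ [ 0.5968 -0.0203] 0.1106
blank_c [([314.1, 307.2], 0.58)]
jig []
```

View pics/w12.png

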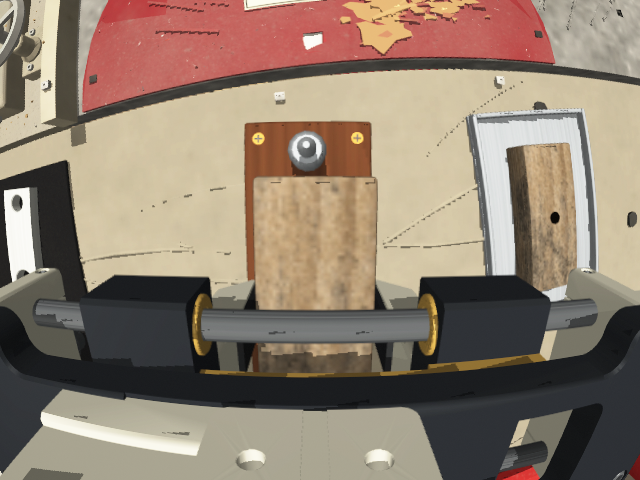

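```bash
python3 - <<'E'
from h import *
st()
c=get_calibration("wrist")
z=.1446
a=atz("wrist",(254,178),z,c);b=atz("wrist",(377,178),z,c);l=atz("wrist",(256,285),z,c);r=atz("wrist",(378,260),z,c)
print(a,b,np.hypot(*(a-b)[:2])); m=(a+b)/2; e=(b-a)[:2]; ang=np.arctan2(e[1],e[0])+np.pi/2; u=np.array([np.cos(ang),np.sin(ang)])
print(ang, m[:2]-.06*u, "left side ang",np.arctan2(*((a-l)[1::-1])),"right",np.arctan2(*((b-r)[1::-1])))
s=[atz("wrist",p,.012,c) for p in [(258,138),(358,138)]]; print("screws",s, (s[0]+s[1])/2)
t=atz("wrist",(307,146),.075,c); print("tip",t)
E
```

```text
t 45.42 pos [ 0.5939 -0.0237  0.1273] jaw ang 1.454 tilt 0.0868 w 0.0498 F [-0.3 -0.4 -1. ] q [ 0.38  0.49 -0.51  1.86  0.35  0.8  -1.99]
[ 0.65261062 -0.00756478  0.1446    ] [ 0.64698297 -0.05565667  0.1446    ] 0.0484200413303403
-0.11648898976531563 [ 0.59020343 -0.02463718] left side ang -0.11960534066156117 right -0.08577497336983635
screws [array([0.68844192, 0.00606778, 0.012     ]), array([ 0.6794998 , -0.06833787,  0.012     ])] [ 0.68397086 -0.03113504  0.012     ]
tip [ 0.67036886 -0.02970508  0.075     ]
```

Emit:
arm_command:
  moves: [0.04,0.001,0.001,-0.004,0.0,0.04,0.002,0.001,-0.008,0.0,0.04,0.001,0.001,-0.01,0.0,0.04,0.0,0.0,-0.012,0.0,0.04,0.0,0.0,-0.011,0.0,0.04,0.0,0.0,-0.009,0.0,0.04,0.0,0.0,-0.006,0.0,0.04,0.0,0.0,-0.003,0.0,0.04,0.0,0.0,0.0,0.0,0.04,0.0,0.0,0.0,0.0]

```text
time: 46.25
tool_pos: [0.5953, -0.0188, 0.0549]
orientation: [3.123, -0.178, 0.127]
force: [-0.6, 0.1, -0.6]
width: 0.0495
```

```bash
python3 - <<'E'
from h import *
o=st(); print(Ro.from_rotvec(o["orientation"]).as_matrix()[:,2].round(4),o["qvel"].round(2))
p,d,c=save("wrist","w13.png"); 
p,d,c=save("side","s5.png"); cv2.imwrite("pics/s5c.png",cv2.resize(p[200:300,220:350,::-1],None,fx=6,fy=6,interpolation=cv2.INTER_CUBIC))
E
```

```text
t 46.25 pos [ 0.5953 -0.0188  0.0549] jaw ang 1.4568 tilt 0.0819 w 0.0495 F [-0.6  0.1 -0.6] q [ 0.33  0.59 -0.45  1.88  0.43  0.68 -2.06]
[ 0.0804 -0.0153 -0.9966] [-0.    0.01  0.    0.    0.01 -0.   -0.  ]
```

View pics/w13.png

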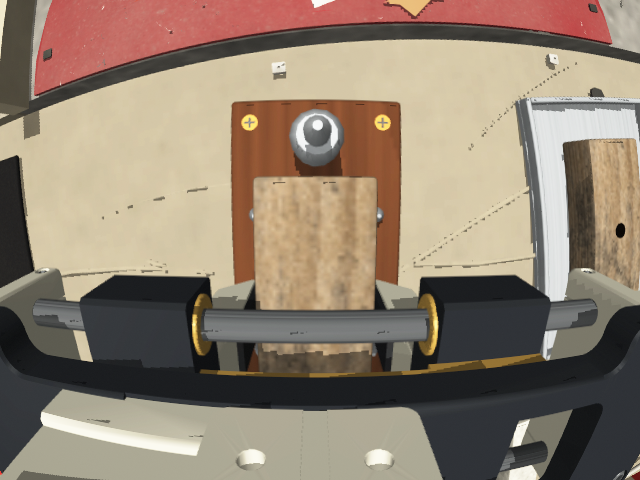

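View pics/s5c.png

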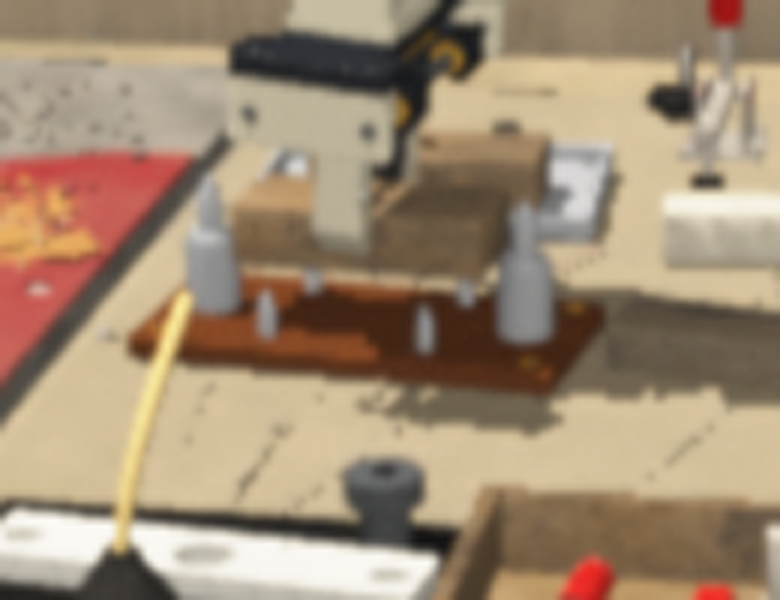

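```bash
python3 - <<'E'
from h import *
c=get_calibration("wrist")
z=.0723
a=atz("wrist",(254,178),z,c);b=atz("wrist",(377,178),z,c)
m=(a+b)/2; e=(b-a)[:2]; ang=np.arctan2(e[1],e[0])+np.pi/2; u=np.array([np.cos(ang),np.sin(ang)])
t=atz("wrist",(318,127),.075,c)
print(np.hypot(*e),ang,"blank",m[:2]-.06*u,"tip",t,"jig from tip",t[:2]-.0765*np.array([.9933,-.1157]))
d=t[:2]-m[:2]; u=np.array([.9933,-.1157]); n=np.array([.1157,.9933]); print("along",d@u,"lat",d@n)
s=[atz("wrist",p,.012,c) for p in [(250,122),(382,122)]]; print((s[0]+s[1])/2)
p=[atz("wrist",q,.028,c) for q in [(251,214),(381,214)]]; mp=(p[0]+p[1])/2; print("pins",p, mp[:2]-.038*u)
E
```

```text
0.04852140276578648 -0.11375354642328328 blank [ 0.59214303 -0.01973303] tip [ 0.67108989 -0.02966595  0.075     ] jig from tip [ 0.59510244 -0.0208149 ]
along 0.019566367974503795 lat -0.0008644767367768716
[ 0.68473377 -0.03119451  0.012     ]
pins [array([0.63807774, 0.00824183, 0.028     ]), array([ 0.63037985, -0.05869934,  0.028     ])] [ 0.59648339 -0.02083215]
```

Emit:
arm_command:
  moves: [0.04,0.001,0.0,0.0,-0.001,0.04,0.0015,-0.001,0.0,0.0,0.04,0.001,0.0,0.0,0.0,0.04,0.0,0.0,-0.002,0.0,0.04,0.0,0.0,-0.003,0.0,0.04,0.0,0.0,-0.003,0.0,0.04,0.0,0.0,-0.002,0.0,0.04,0.0,0.0,0.0,0.0,0.04,0.0,0.0,0.0,0.0,0.04,0.0,0.0,0.0,0.0]

```text
time: 47.18
tool_pos: [0.6013, -0.0204, 0.0468]
orientation: [3.122, -0.181, 0.135]
force: [0.1, 0.1, -0.8]
width: 0.0502
```

Emit:
arm_command:
  moves: [0.04,-0.001,0.0,-0.002,0.0,0.04,-0.001,0.0,-0.003,0.0,0.04,0.0,0.0,-0.003,0.0,0.04,0.0,0.0,-0.003,0.0,0.04,0.0,0.0,-0.002,0.0,0.04,0.0,0.0,-0.001,0.0,0.04,0.0,0.0,0.0,0.0,0.04,0.0,0.0,0.0,0.0,0.04,0.0,0.0,0.0,0.0,0.04,0.0,0.0,0.0,0.0]

```text
time: 48.02
tool_pos: [0.5991, -0.0203, 0.0311]
orientation: [3.122, -0.18, 0.135]
force: [0.3, -0.7, -0.6]
width: 0.0497
```

```bash
python3 - <<'E'
from h import *
o=st(); print(Ro.from_rotvec(o["orientation"]).as_matrix()[:,2].round(4),o["qvel"].round(2))
p,d,c=save("wrist","w14.png"); 
p,d,c=save("side","s6.png"); cv2.imwrite("pics/s6c.png",cv2.resize(p[200:300,220:350,::-1],None,fx=6,fy=6,interpolation=cv2.INTER_CUBIC))
E
```

```text
t 48.02 pos [ 0.5991 -0.0203  0.0311] jaw ang 1.4551 tilt 0.0869 w 0.0497 F [ 0.3 -0.7 -0.6] q [ 0.31  0.63 -0.42  1.89  0.46  0.63 -2.08]
[ 0.0853 -0.016  -0.9962] [ 0.  0. -0. -0.  0.  0.  0.]
```

View pics/w14.png

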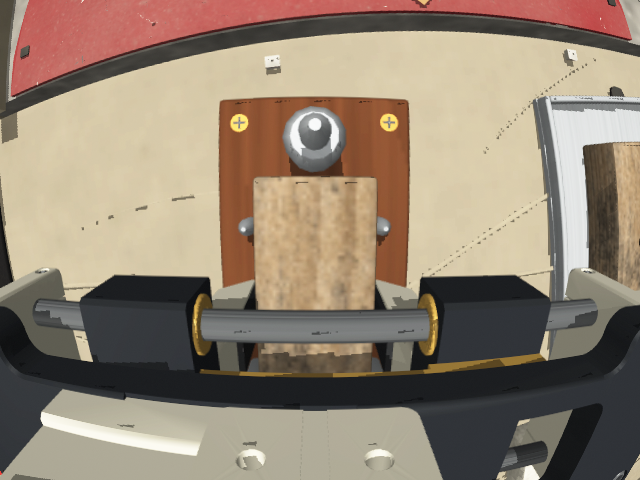

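View pics/s6c.png

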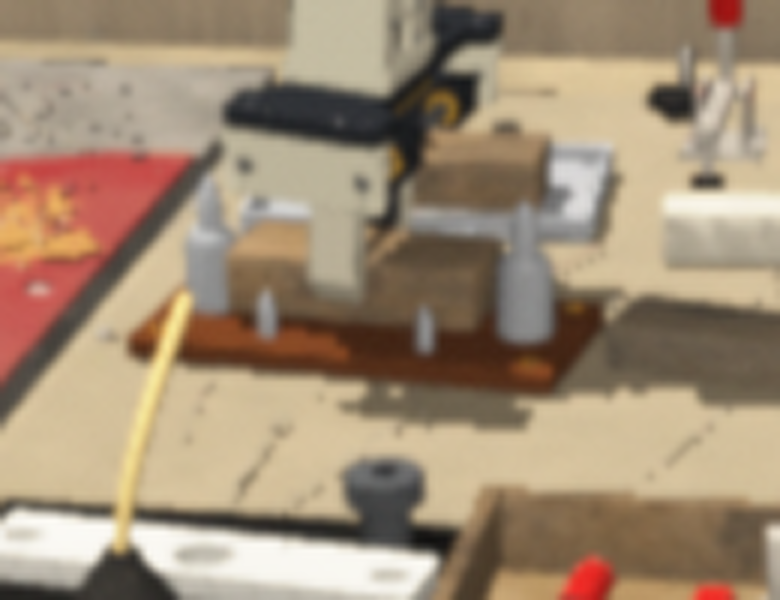

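Emit:
arm_command:
  moves: [0.04,0.0,0.0,-0.002,0.0,0.04,0.0,0.0,-0.002,0.0,0.04,0.0,0.0,-0.0015,0.0,0.04,0.0,0.0,-0.0005,0.0,0.04,0.0,0.0,0.0,0.0,0.04,0.0,0.0,0.0,0.0,0.04,0.0,0.0,0.0,0.0,0.04,0.0,0.0,0.0,0.0,0.04,0.0,0.0,0.0,0.0,0.04,0.0,0.0,0.0,0.0]

```text
time: 48.95
tool_pos: [0.5996, -0.0204, 0.0251]
orientation: [3.122, -0.181, 0.137]
force: [-0.1, -0.1, -0.0]
width: 0.0499
```

Emit:
arm_command:
  moves: [0.052,0.0,0.0,0.0,0.0,0.055,0.0,0.0,0.0,0.0,0.06,0.0,0.0,0.0,0.0,0.065,0.0,0.0,0.0,0.0,0.07,0.0,0.0,0.0,0.0,0.07,0.0,0.0,0.0,0.0,0.07,0.0,0.0,0.003,0.0,0.07,0.0,0.0,0.006,0.0,0.07,0.0,0.0,0.01,0.0,0.07,0.0,0.0,0.01,0.0]

```text
time: 49.78
tool_pos: [0.5982, -0.0201, 0.0544]
orientation: [3.123, -0.18, 0.131]
force: [-0.0, -0.1, -0.0]
width: 0.0705
```

Emit:
arm_command:
  moves: [0.08,0.0,0.0,0.014,0.0,0.08,0.0,0.0,0.016,0.0,0.08,0.0,0.0,0.016,0.0,0.08,0.0,0.0,0.016,0.0,0.08,0.0,0.0,0.012,0.0,0.08,0.0,0.0,0.006,0.0,0.08,0.0,0.0,0.002,0.0,0.08,0.0,0.0,0.0,0.0,0.08,0.0,0.0,0.0,0.0,0.08,0.0,0.0,0.0,0.0]

```text
time: 50.62
tool_pos: [0.6003, -0.02, 0.1499]
orientation: [3.121, -0.179, 0.145]
force: [0.1, -1.1, 0.4]
width: 0.0801
```

```bash
python3 - <<'E'
from h import *
look([("blank_c",.042),("jig",.012)],"w15.png")
o=st(); print(Ro.from_rotvec(o["orientation"]).as_matrix()[:,2].round(4),o["qvel"].round(2))
p,d,c=save("side","s7.png"); cv2.imwrite("pics/s7c.png",cv2.resize(p[200:300,220:350,::-1],None,fx=6,fy=6,interpolation=cv2.INTER_CUBIC))
E
```

```text
t 50.62 pos [ 0.6003 -0.02    0.1499] jaw ang 1.4559 tilt 0.0937 w 0.0801 F [ 0.1 -1.1  0.4] q [ 0.39  0.46 -0.52  1.83  0.34  0.84 -1.98]
blank_c 0.96 [312.4, 243.6] mean [ 0.6101 -0.0227] rect [ 0.6088 -0.0228] [0.051  0.0961] long ang 3.022 circ [ 0.6089 -0.0217] 0.0527
jig 0.95 [313.4, 185.2] mean [ 0.6147 -0.0231] rect [ 0.5941 -0.0207] [0.096 0.206] long ang 3.024 circ [ 0.596  -0.0216] 0.1098
t 50.77 pos [ 0.6001 -0.02    0.1495] jaw ang 1.4559 tilt 0.0929 w 0.0802 F [-0.3 -1.5  0.5] q [ 0.39  0.46 -0.52  1.83  0.34  0.84 -1.98]
[ 0.0912 -0.0168 -0.9957] [ 0.  0.  0. -0.  0.  0. -0.]
```

View pics/w15.png

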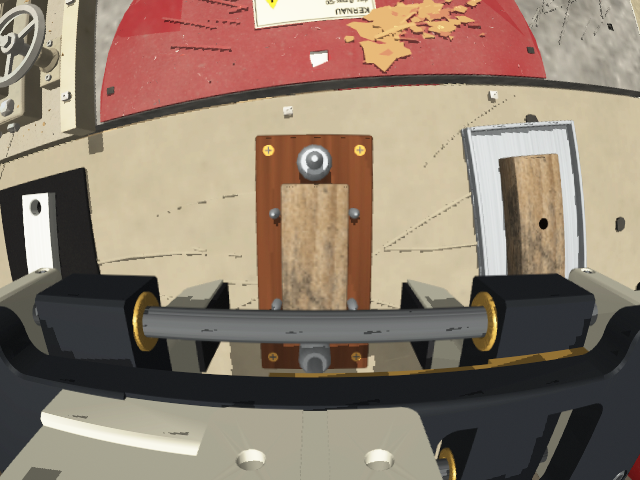

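View pics/s7c.png

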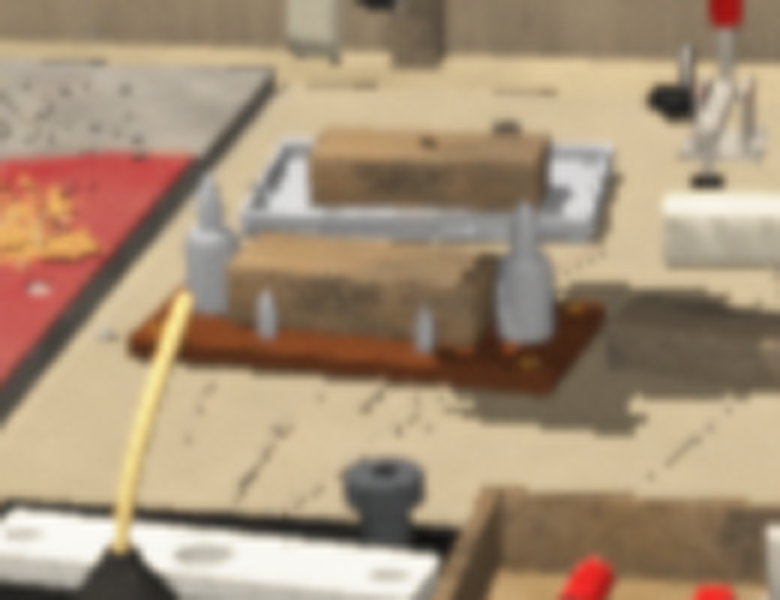

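Blank is flat in the nest between the four pins. Next, to the plate on the mat with the jaw turned slightly to stay clear of the joint 7 limit.

Emit:
arm_command:
  moves: [0.08,0.0,0.006,0.0,0.005,0.08,0.0,0.012,0.0,0.01,0.08,0.0,0.016,0.0,0.01,0.08,0.0,0.018,0.0,0.01,0.08,0.0,0.018,0.0,0.01,0.08,0.0,0.018,0.0,0.01,0.08,0.0,0.018,0.0,0.01,0.08,0.0,0.018,0.0,0.01,0.08,0.0,0.018,0.0,0.01,0.08,0.0,0.018,0.0,0.01]

```text
time: 51.65
tool_pos: [0.5963, 0.1565, 0.1476]
orientation: [3.134, -0.015, 0.14]
force: [-0.1, 0.4, -0.0]
width: 0.0798
```

Emit:
arm_command:
  moves: [0.08,0.0,0.018,0.0,0.01,0.08,0.0,0.018,0.0,0.01,0.08,0.0,0.016,0.0,0.01,0.08,0.0,0.014,0.0,0.01,0.08,0.0,0.01,0.0,0.01,0.08,0.0,0.006,0.0,0.0,0.08,0.0,0.002,0.0,0.0,0.08,0.0,0.0,0.0,0.0,0.08,0.0,0.0,0.0,0.0,0.08,0.0,0.0,0.0,0.0]

```text
time: 52.48
tool_pos: [0.5878, 0.2663, 0.1475]
orientation: [-3.13, -0.105, -0.136]
force: [0.4, -0.5, -0.2]
width: 0.0798
```

```bash
python3 - <<'E'
from h import *
look([("plate_c",.016),("bush_c",.043)],"w16.png")
o=st(); print(Ro.from_rotvec(o["orientation"]).as_matrix()[:,2].round(4),o["qvel"].round(2))
E
```

```text
t 52.48 pos [0.5878 0.2663 0.1475] jaw ang 1.6378 tilt 0.0869 w 0.0798 F [ 0.4 -0.5 -0.2] q [-0.06  0.56 -0.58  1.71  0.42  0.91 -2.31]
plate_c 0.7 [329.8, 213.4] mean [0.6162 0.2545] rect [0.6138 0.2546] [0.0389 0.155 ] long ang 3.023 circ [0.6138 0.256 ] 0.0793
bush_c 0.57 [376.8, 304.3] mean [0.5553 0.2171] rect [0.5559 0.2171] [0.0073 0.0218] long ang 1.62 circ [0.5538 0.2171] 0.011
t 52.63 pos [0.5881 0.2658 0.1476] jaw ang 1.6369 tilt 0.0871 w 0.0797 F [-1.6 -0.1  0.4] q [-0.06  0.56 -0.58  1.71  0.42  0.91 -2.31]
[ 0.0865  0.0097 -0.9962] [-0. -0. -0. -0. -0. -0. -0.]
```

View pics/w16.png

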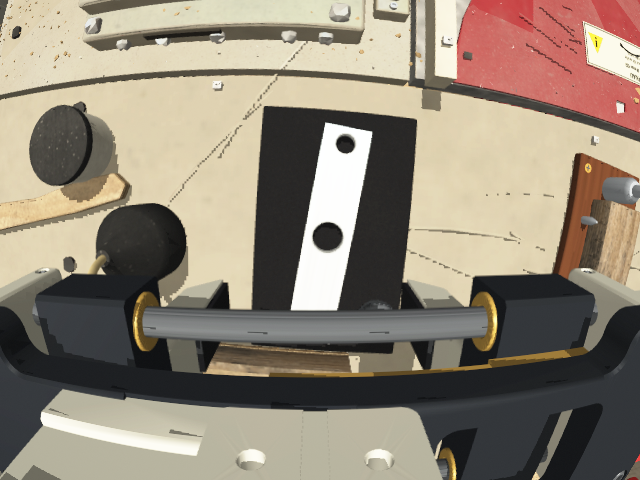

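```bash
python3 - <<'E'
from h import *
c=get_calibration("wrist"); print(atz("wrist",(328,236),.014,c),atz("wrist",(345,144),.014,c))
E
```

```text
[0.60229124 0.25526279 0.014     ] [0.67699862 0.24679294 0.014     ]
```

Emit:
arm_command:
  moves: [0.08,0.003,-0.002,-0.004,-0.01,0.08,0.004,-0.003,-0.01,-0.01,0.08,0.004,-0.002,-0.014,-0.01,0.08,0.003,-0.001,-0.016,-0.01,0.08,0.001,0.0,-0.016,-0.01,0.08,0.0,0.0,-0.014,0.0,0.08,0.0,0.0,-0.01,0.0,0.08,0.0,0.0,-0.006,0.0,0.08,0.0,0.0,-0.002,0.0,0.08,0.0,0.0,0.0,0.0]

```text
time: 53.47
tool_pos: [0.606, 0.2489, 0.0428]
orientation: [3.138, 0.001, 0.133]
force: [-1.0, -1.0, 1.1]
width: 0.08
```

```bash
python3 - <<'E'
from h import *
o=st(); print(Ro.from_rotvec(o["orientation"]).as_matrix()[:,2].round(4),o["qvel"].round(2))
E
```

```text
t 53.47 pos [0.606  0.2489 0.0428] jaw ang 1.5714 tilt 0.0845 w 0.08 F [-1.  -1.   1.1] q [-0.1   0.7  -0.48  1.73  0.51  0.76 -2.41]
[ 8.440e-02 -8.000e-04 -9.964e-01] [ 0.    0.01  0.    0.    0.   -0.   -0.  ]
```

Emit:
arm_command:
  moves: [0.08,-0.001,0.002,-0.003,-0.01,0.08,-0.001,0.002,-0.006,-0.01,0.08,0.0,0.002,-0.007,-0.01,0.08,0.0,0.0,-0.007,0.0,0.08,0.0,0.0,-0.005,0.0,0.08,0.0,0.0,-0.003,0.0,0.08,0.0,0.0,-0.001,0.0,0.08,0.0,0.0,0.0,0.0,0.08,0.0,0.0,0.0,0.0,0.08,0.0,0.0,0.0,0.0]

```text
time: 54.3
tool_pos: [0.6054, 0.2573, 0.01]
orientation: [3.138, -0.05, 0.139]
force: [0.2, -0.0, -0.2]
width: 0.0802
```

```bash
python3 - <<'E'
from h import *
o=st(); print(Ro.from_rotvec(o["orientation"]).as_matrix()[:,2].round(4),o["qvel"].round(2))
E
```

```text
t 54.3 pos [0.6054 0.2573 0.01  ] jaw ang 1.5391 tilt 0.0886 w 0.0802 F [ 0.2 -0.  -0.2] q [-0.15  0.75 -0.44  1.73  0.53  0.7  -2.48]
[ 0.0885 -0.0015 -0.9961] [ 0. -0. -0. -0.  0.  0.  0.]
```

Emit:
arm_command:
  moves: [0.08,-0.001,0.0,-0.002,0.0,0.08,-0.001,0.0,-0.001,0.0,0.05,0.0,0.0,0.0,0.0,0.03,0.0,0.0,0.0,0.0,0.03,0.0,0.0,0.0,0.0,0.03,0.0,0.0,0.0,0.0,0.03,0.0,0.0,0.0,0.0,0.03,0.0,0.0,0.0,0.0,0.03,0.0,0.0,0.0,0.0,0.03,0.0,0.0,0.0,0.0]

```text
time: 55.13
tool_pos: [0.6042, 0.2571, 0.0079]
orientation: [-3.137, 0.051, -0.142]
force: [0.3, -0.1, -0.0]
width: 0.038
```

Emit:
arm_command:
  moves: [0.03,0.0,0.0,0.0,0.0,0.03,0.0,0.0,0.0,0.0,0.03,0.0,0.0,0.004,0.0,0.03,0.0,0.0,0.01,0.0,0.03,0.0,0.0,0.014,0.0,0.03,0.0,0.0,0.016,0.0,0.03,0.0,0.0,0.016,0.0,0.03,0.0,0.0,0.016,0.0,0.03,0.0,0.0,0.012,0.0,0.03,0.0,0.0,0.006,0.0]

```text
time: 55.97
tool_pos: [0.6009, 0.256, 0.1087]
orientation: [3.137, -0.049, 0.134]
force: [1.7, 0.1, -1.9]
width: 0.0382
```

```bash
python3 - <<'E'
from h import *
look([("plate_c",.12)],"w17.png")
o=st(); print(Ro.from_rotvec(o["orientation"]).as_matrix()[:,2].round(4),o["qvel"].round(2))
p,d,c=save("side","s8.png"); cv2.imwrite("pics/s8c.png",cv2.resize(p[180:330,190:400,::-1],None,fx=3.5,fy=3.5))
E
```

```text
t 55.97 pos [0.6009 0.256  0.1087] jaw ang 1.5392 tilt 0.0852 w 0.0382 F [ 1.7  0.1 -1.9] q [-0.09  0.61 -0.51  1.71  0.44  0.86 -2.4 ]
plate_c 0.7 [318.0, 220.7] mean [0.6369 0.2511] rect [0.6282 0.252 ] [0.038 0.118] long ang 3.039 circ [0.628  0.2519] 0.0618
t 56.07 pos [0.6013 0.2562 0.1083] jaw ang 1.5391 tilt 0.0863 w 0.0383 F [ 1.1 -0.1 -2.9] q [-0.09  0.61 -0.51  1.71  0.44  0.86 -2.4 ]
[ 0.0861 -0.0026 -0.9963] [-0.    0.04  0.02  0.03  0.01 -0.02 -0.01]
```

View pics/w17.png

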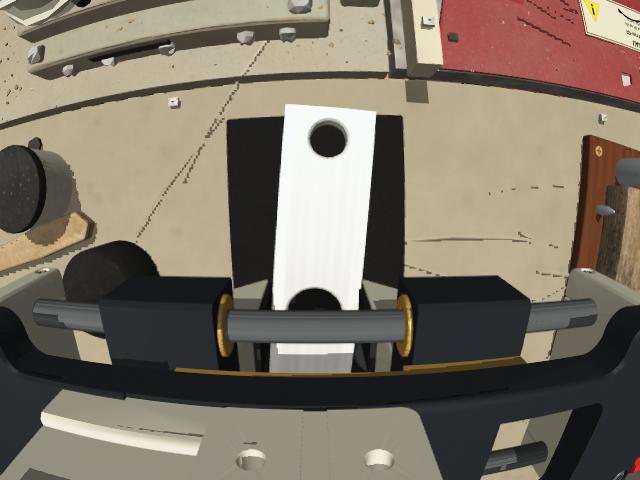

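View pics/s8c.png

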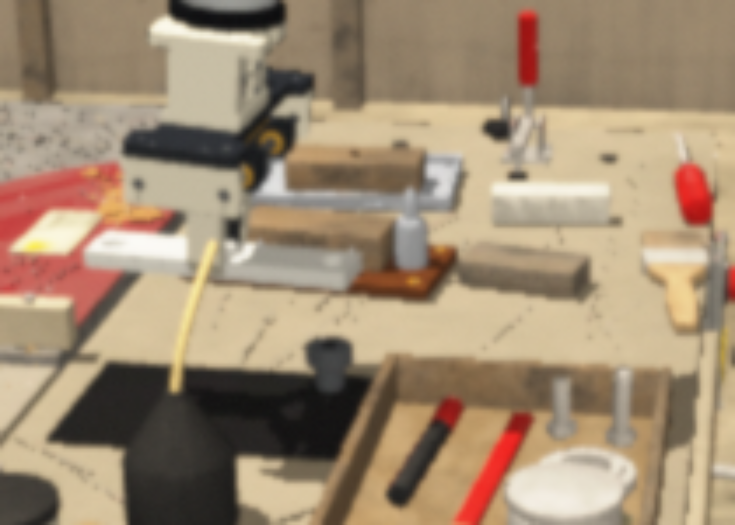

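```bash
cat > pl.py <<'E'
from h import *
def plate(left2,right2,hole,ztop,c):
    A=[atz("wrist",p,ztop,c)[:2] for p in left2]; B=[atz("wrist",p,ztop,c)[:2] for p in right2]
    for n,q in(("L",A),("R",B)):
        e=q[0]-q[1]; print(n,"ang",round(float(np.arctan2(e[1],e[0])),4))
    h=atz("wrist",hole,ztop,c); print("hole",h,"width",np.hypot(*(A[0]-B[0])),np.hypot(*(A[1]-B[1])),"ends mid",(A[0]+B[0])/2)
E
python3 - <<'E'
from pl import *
c=get_calibration("wrist")
plate([(285,104),(274,270)],[(376,111),(363,270)],(328,139),.1166,c)
img=cv2.imread("pics/w17.png"); cv2.imwrite("pics/w17c.png",cv2.resize(img[90:330,230:430],None,fx=3,fy=2.5))
E
```

```text
L ang -0.1034
R ang -0.1052
hole [0.67277066 0.24672581 0.1166    ] width 0.037803723577810665 0.03777577899071065 ends mid [0.68641316 0.24514281]
```

View pics/w17c.png

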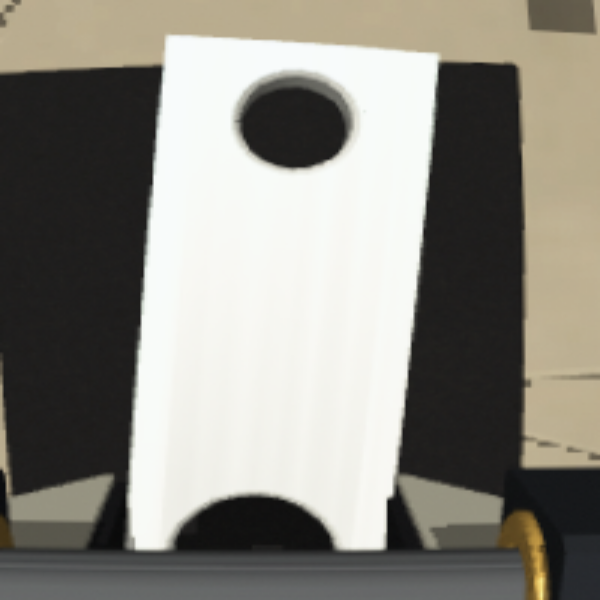

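Emit:
arm_command:
  moves: [0.03,0.0,-0.006,0.001,0.0,0.03,0.0,-0.012,0.001,0.0,0.03,0.0,-0.016,0.001,-0.002,0.03,0.0,-0.018,0.001,-0.002,0.03,0.0,-0.018,0.001,-0.002,0.03,0.0,-0.018,0.001,-0.002,0.03,0.0,-0.018,0.001,-0.002,0.03,0.0,-0.018,0.0,-0.002,0.03,0.0,-0.018,0.0,0.0,0.03,0.0,-0.018,0.0,0.0]

```text
time: 56.95
tool_pos: [0.5902, 0.0825, 0.1033]
orientation: [3.132, -0.061, 0.101]
force: [0.0, -0.9, -2.4]
width: 0.0382
```

```bash
python3 - <<'E'
from h import *
o=st(); print(Ro.from_rotvec(o["orientation"]).as_matrix()[:,2].round(4),o["qvel"].round(2))
E
```

```text
t 56.95 pos [0.5902 0.0825 0.1033] jaw ang 1.5313 tilt 0.0653 w 0.0382 F [ 0.  -0.9 -2.4] q [ 0.21  0.54 -0.52  1.84  0.4   0.8  -2.13]
[ 0.0646 -0.0091 -0.9979] [ 0.42 -0.05  0.01  0.12 -0.05 -0.06  0.41]
```

Emit:
arm_command:
  moves: [0.03,0.001,-0.014,0.001,0.0,0.03,0.001,-0.014,0.001,0.0,0.03,0.001,-0.013,0.001,0.0,0.03,0.001,-0.012,0.001,0.0,0.03,0.001,-0.01,0.001,0.0,0.03,0.001,-0.008,0.0,0.0,0.03,0.001,-0.005,0.0,0.0,0.03,0.0,-0.002,0.0,0.0,0.03,0.0,0.0,0.0,0.0,0.03,0.0,0.0,0.0,0.0]

```text
time: 57.78
tool_pos: [0.5887, -0.0173, 0.1001]
orientation: [3.124, -0.085, 0.074]
force: [-0.2, 0.8, -1.1]
width: 0.0382
```

```bash
python3 - <<'E'
from h import *
look([],"w18.png")
o=st(); print(Ro.from_rotvec(o["orientation"]).as_matrix()[:,2].round(4),o["qvel"].round(2))
p,d,c=save("side","s9.png"); cv2.imwrite("pics/s9c.png",cv2.resize(p[200:300,220:350,::-1],None,fx=6,fy=6,interpolation=cv2.INTER_CUBIC))
E
```

```text
t 57.78 pos [ 0.5887 -0.0173  0.1001] jaw ang 1.5163 tilt 0.0499 w 0.0382 F [-0.2  0.8 -1.1] q [ 0.37  0.54 -0.51  1.85  0.38  0.8  -1.97]
t 57.83 pos [ 0.5886 -0.0171  0.1001] jaw ang 1.5167 tilt 0.0498 w 0.0381 F [ 0.   0.1 -2.7] q [ 0.37  0.54 -0.51  1.85  0.38  0.8  -1.97]
[ 0.0469 -0.0167 -0.9988] [-0.01 -0.   -0.    0.   -0.    0.   -0.  ]
```

View pics/w18.png

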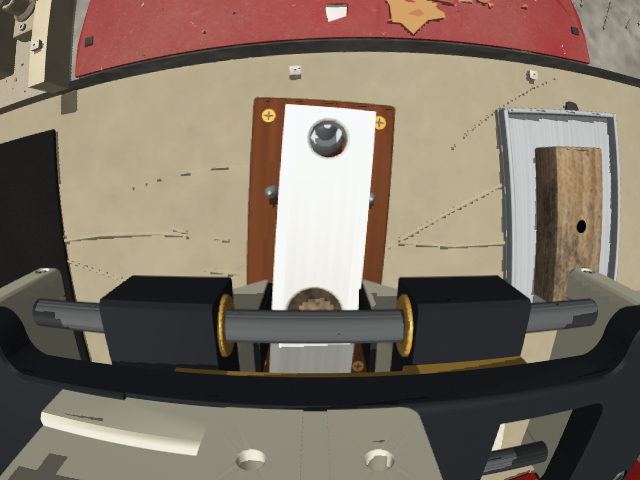

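View pics/s9c.png

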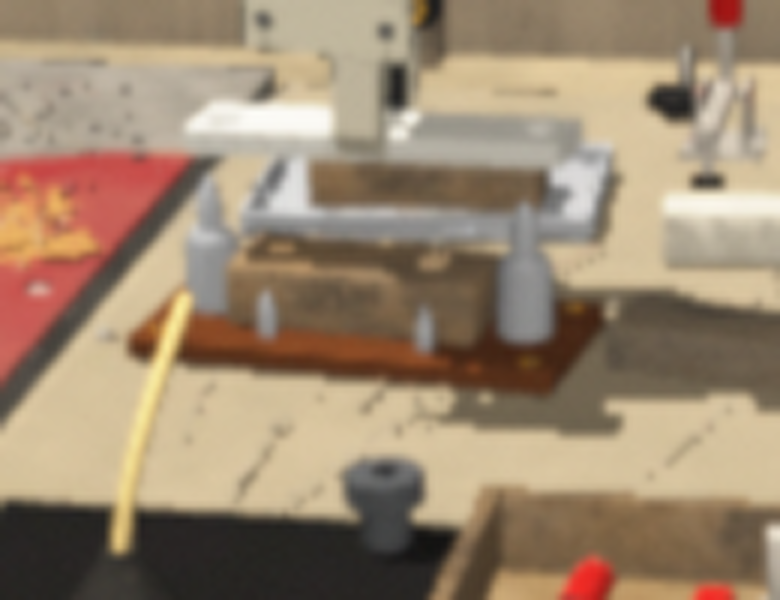

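```bash
python3 - <<'E'
from pl import *
img=cv2.imread("pics/w18.png"); cv2.imwrite("pics/w18c.png",cv2.resize(img[90:190,260:400],None,fx=5.5,fy=5.5,interpolation=cv2.INTER_CUBIC))
cv2.imwrite("pics/w18d.png",cv2.resize(img[270:380,230:420],None,fx=4,fy=4,interpolation=cv2.INTER_CUBIC))
E
```

```text
(no output)
```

View pics/w18c.png

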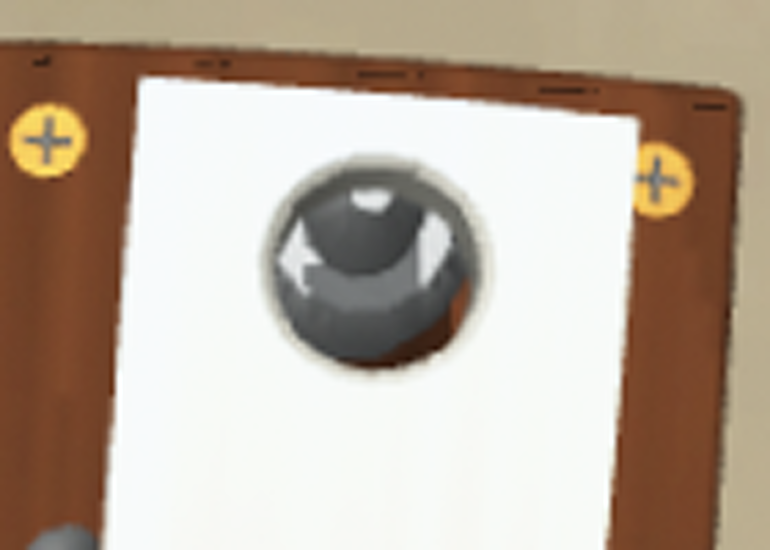

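View pics/w18d.png

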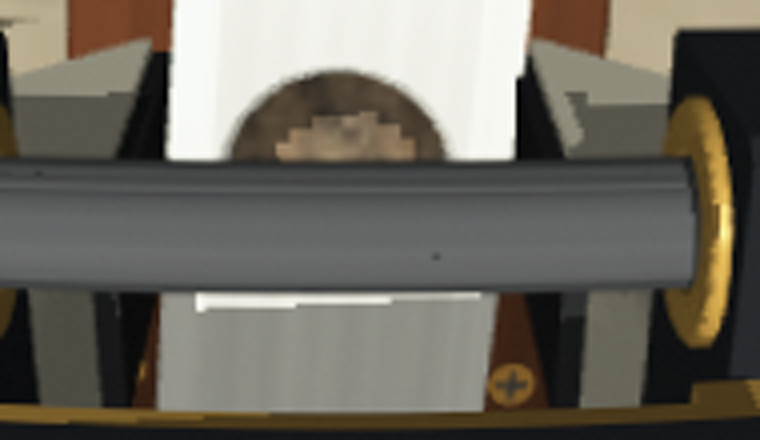

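```bash
python3 - <<'E'
from pl import *
c=get_calibration("wrist")
for zt in (.105,.108):
    plate([(285,104),(278,190)],[(376,111.5),(370,190)],(328.7,138.7),zt,c)
print("tip",atz("wrist",(327.8,126.5),.075,c), "expected ~ (.6705,-.0297)")
print("screws",[atz("wrist",p,.012,c) for p in [(268.5,115.5),(379.3,123)]])
E
```

```text
L ang -0.136
R ang -0.1263
hole [ 0.66145965 -0.02750973  0.105     ] width 0.038319272287674726 0.03878019948253013 ends mid [ 0.67495612 -0.02912629]
L ang -0.136
R ang -0.1263
hole [ 0.66118777 -0.02733761  0.108     ] width 0.037582804292626636 0.03803487280862955 ends mid [ 0.67442485 -0.0289231 ]
tip [ 0.67037946 -0.02911845  0.075     ] expected ~ (.6705,-.0297)
screws [array([0.68815924, 0.00632107, 0.012     ]), array([ 0.6795921 , -0.06755158,  0.012     ])]
```

Emit:
arm_command:
  moves: [0.03,0.002,-0.001,0.0,0.004,0.03,0.0025,-0.001,0.0,0.004,0.03,0.002,-0.0005,0.0,0.003,0.03,0.001,0.0,0.0,0.0,0.03,0.0,0.0,0.0,0.0,0.03,0.0,0.0,0.0,0.0,0.03,0.0,0.0,0.0,0.0,0.03,0.0,0.0,0.0,0.0,0.03,0.0,0.0,0.0,0.0,0.03,0.0,0.0,0.0,0.0]

```text
time: 58.72
tool_pos: [0.5975, -0.0157, 0.1005]
orientation: [3.127, -0.056, 0.076]
force: [-0.5, -0.0, -2.4]
width: 0.0378
```

```bash
python3 - <<'E'
from h import *
o=st(); print(Ro.from_rotvec(o["orientation"]).as_matrix()[:,2].round(4),o["qvel"].round(2))
p,d,c=save("wrist","w19.png"); cv2.imwrite("pics/w19c.png",cv2.resize(p[90:190,260:400,::-1],None,fx=5.5,fy=5.5,interpolation=cv2.INTER_CUBIC))
E
```

```text
t 58.72 pos [ 0.5975 -0.0157  0.1005] jaw ang 1.5346 tilt 0.0504 w 0.0378 F [-0.5 -0.  -2.4] q [ 0.37  0.55 -0.51  1.83  0.39  0.81 -1.95]
[ 0.0483 -0.0144 -0.9987] [ 0.  0.  0.  0.  0. -0.  0.]
```

View pics/w19c.png

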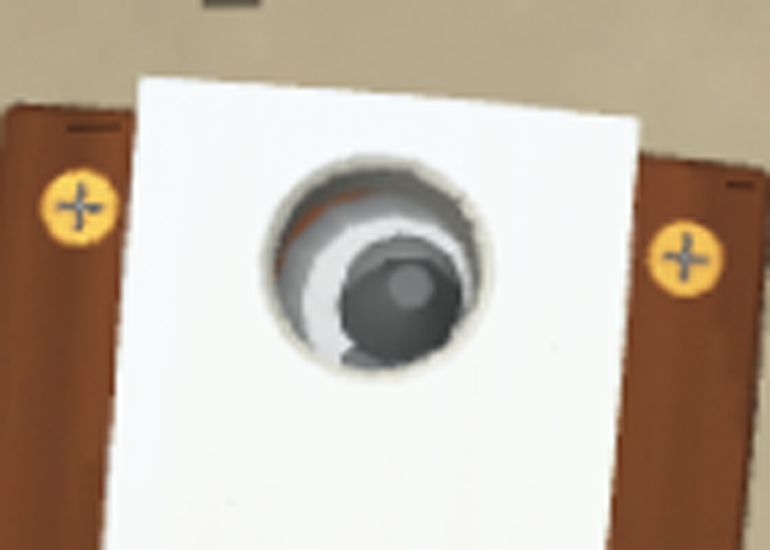

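```bash
python3 - <<'E'
from pl import *
c=get_calibration("wrist")
plate([(285,104),(278,190)],[(376,111.5),(370,190)],(328.7,138.7),.1055,c)
print("tip",atz("wrist",(334.5,141.3),.075,c))
s=[atz("wrist",(260+x/5.5,90+y/5.5),.012,c) for x,y in [(79,206),(685,258)]];print(s)
E
```

```text
L ang -0.1184
R ang -0.1089
hole [ 0.67034749 -0.02516619  0.1055    ] width 0.03830534292877691 0.038760076640428485 ends mid [ 0.68386746 -0.02654291]
tip [ 0.67177623 -0.02966942  0.075     ]
[array([0.68817346, 0.00564287, 0.012     ]), array([ 0.67973887, -0.06809144,  0.012     ])]
```

Emit:
arm_command:
  moves: [0.03,0.0005,-0.0015,0.0,0.0,0.03,0.0,-0.0015,0.0,0.0,0.03,0.0,-0.001,0.0,0.0,0.03,0.0,0.0,-0.002,0.0,0.03,0.0,0.0,-0.003,0.0,0.03,0.0,0.0,-0.003,0.0,0.03,0.0,0.0,-0.002,0.0,0.03,0.0,0.0,0.0,0.0,0.03,0.0,0.0,0.0,0.0,0.03,0.0,0.0,0.0,0.0]

```text
time: 59.6
tool_pos: [0.5975, -0.0205, 0.0889]
orientation: [3.127, -0.057, 0.074]
force: [0.2, -0.4, -2.1]
width: 0.038
```

```bash
python3 - <<'E'
from h import *
o=st(); print(Ro.from_rotvec(o["orientation"]).as_matrix()[:,2].round(4),o["qvel"].round(2))
p,d,c=save("wrist","w20.png"); cv2.imwrite("pics/w20c.png",cv2.resize(p[90:190,260:400,::-1],None,fx=5.5,fy=5.5,interpolation=cv2.INTER_CUBIC))
E
```

```text
t 59.6 pos [ 0.5975 -0.0205  0.0889] jaw ang 1.5341 tilt 0.0495 w 0.038 F [ 0.2 -0.4 -2.1] q [ 0.37  0.57 -0.5   1.83  0.4   0.79 -1.95]
[ 0.0473 -0.0145 -0.9988] [-0.  0.  0. -0. -0. -0.  0.]
```

View pics/w20c.png

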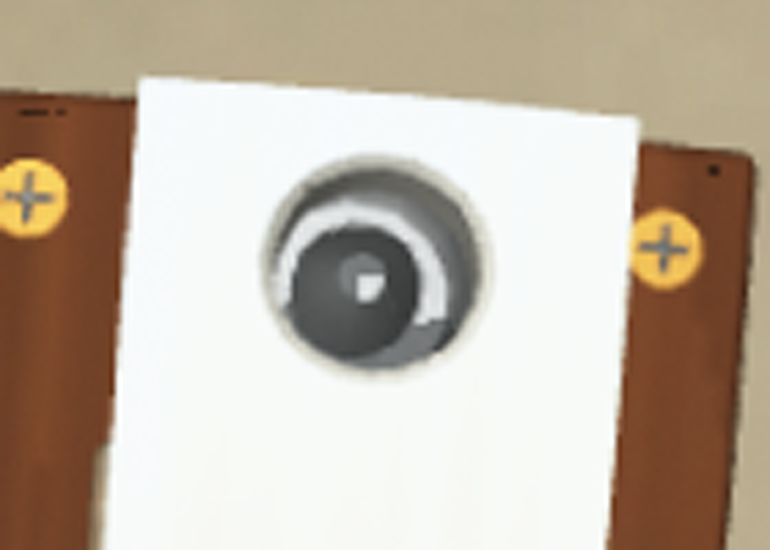

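```bash
python3 - <<'E'
from pl import *
c=get_calibration("wrist")
plate([(285,104),(278,190)],[(376,111.5),(370,190)],(328.7,138.7),.094,c)
print("tip",atz("wrist",(260+362/5.5,90+278/5.5),.075,c))
E
```

```text
L ang -0.119
R ang -0.1093
hole [ 0.67041933 -0.03000443  0.094     ] width 0.03827188680460596 0.0387336652950756 ends mid [ 0.68392558 -0.03138632]
tip [ 0.67132253 -0.02966347  0.075     ]
```

Emit:
arm_command:
  moves: [0.03,0.0005,0.0,-0.002,0.0,0.03,0.0,0.0,-0.003,0.0,0.03,0.0,0.0,-0.003,0.0,0.03,0.0,0.0,-0.003,0.0,0.03,0.0,0.0,-0.003,0.0,0.03,0.0,0.0,-0.002,0.0,0.03,0.0,0.0,-0.001,0.0,0.03,0.0,0.0,0.0,0.0,0.03,0.0,0.0,0.0,0.0,0.03,0.0,0.0,0.0,0.0]

```text
time: 60.48
tool_pos: [0.598, -0.0203, 0.07]
orientation: [3.127, -0.056, 0.074]
force: [0.3, 0.2, -2.4]
width: 0.0378
```

```bash
python3 - <<'E'
from h import *
o=st(); print(Ro.from_rotvec(o["orientation"]).as_matrix()[:,2].round(4),o["ft_torque"].round(2))
p,d,c=save("wrist","w21.png"); cv2.imwrite("pics/w21c.png",cv2.resize(p[90:190,260:400,::-1],None,fx=5.5,fy=5.5,interpolation=cv2.INTER_CUBIC))
p,d,c=save("side","s10.png"); cv2.imwrite("pics/s10c.png",cv2.resize(p[200:300,220:350,::-1],None,fx=6,fy=6,interpolation=cv2.INTER_CUBIC))
E
```

```text
t 60.48 pos [ 0.598  -0.0203  0.07  ] jaw ang 1.5344 tilt 0.0494 w 0.0378 F [ 0.3  0.2 -2.4] q [ 0.35  0.6  -0.49  1.84  0.42  0.76 -1.97]
[ 0.0473 -0.0144 -0.9988] [0.1  0.12 0.05]
```

View pics/w21c.png

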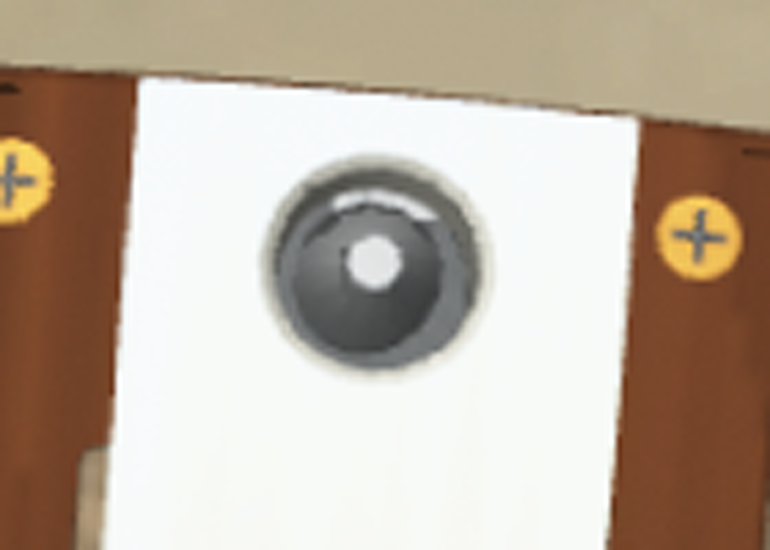

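View pics/s10c.png

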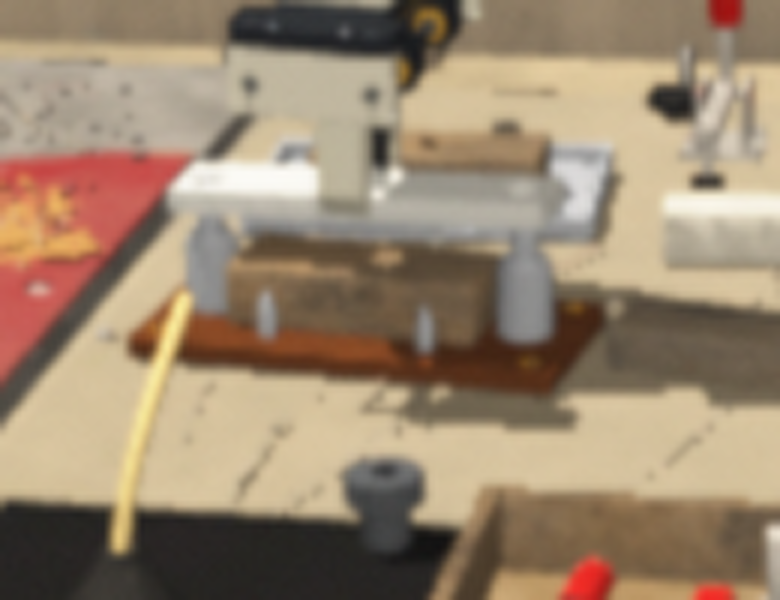

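Emit:
arm_command:
  moves: [0.03,0.0,0.0,-0.002,0.0,0.03,0.0,0.0,-0.003,0.0,0.03,0.0,0.0,-0.003,0.0,0.03,0.0,0.0,-0.002,0.0,0.03,0.0,0.0,-0.001,0.0,0.03,0.0,0.0,0.0,0.0,0.03,0.0,0.0,0.0,0.0,0.03,0.0,0.0,0.0,0.0,0.03,0.0,0.0,0.0,0.0,0.03,0.0,0.0,0.0,0.0]

```text
time: 61.42
tool_pos: [0.5984, -0.0204, 0.0581]
orientation: [3.127, -0.057, 0.075]
force: [0.4, 0.6, -2.2]
width: 0.0381
```

```bash
python3 - <<'E'
from h import *
o=st(); print(Ro.from_rotvec(o["orientation"]).as_matrix()[:,2].round(4),o["ft_torque"].round(2))
E
```

```text
t 61.42 pos [ 0.5984 -0.0204  0.0581] jaw ang 1.5342 tilt 0.0501 w 0.0381 F [ 0.4  0.6 -2.2] q [ 0.35  0.61 -0.48  1.84  0.43  0.74 -1.98]
[ 0.048  -0.0145 -0.9987] [0.05 0.07 0.01]
```

Lower about 3 mm more, then release.

Emit:
arm_command:
  moves: [0.03,0.0,0.0,-0.0015,0.0,0.03,0.0,0.0,-0.0015,0.0,0.03,0.0,0.0,-0.001,0.0,0.03,0.0,0.0,0.0,0.0,0.03,0.0,0.0,0.0,0.0,0.03,0.0,0.0,0.0,0.0,0.03,0.0,0.0,0.0,0.0,0.03,0.0,0.0,0.0,0.0,0.03,0.0,0.0,0.0,0.0,0.03,0.0,0.0,0.0,0.0]

```text
time: 62.25
tool_pos: [0.5988, -0.0204, 0.0544]
orientation: [3.126, -0.057, 0.077]
force: [-0.1, -1.2, -0.9]
width: 0.0379
```

Emit:
arm_command:
  moves: [0.04,0.0,0.0,0.0,0.0,0.043,0.0,0.0,0.0,0.0,0.046,0.0,0.0,0.0,0.0,0.05,0.0,0.0,0.0,0.0,0.06,0.0,0.0,0.0,0.0,0.065,0.0,0.0,0.0,0.0,0.065,0.0,0.0,0.0,0.0,0.065,0.0,0.0,0.004,0.0,0.065,0.0,0.0,0.01,0.0,0.065,0.0,0.0,0.014,0.0]

```text
time: 63.08
tool_pos: [0.5979, -0.0202, 0.0823]
orientation: [3.127, -0.056, 0.073]
force: [0.9, -1.3, 0.7]
width: 0.0652
```

Emit:
arm_command:
  moves: [0.07,0.0,0.0,0.016,0.0,0.07,0.0,0.0,0.016,0.0,0.07,0.0,0.0,0.016,0.0,0.07,0.0,0.0,0.012,0.0,0.07,0.0,0.0,0.008,0.0,0.07,0.0,0.0,0.004,0.0,0.07,0.0,0.0,0.0,0.0,0.07,0.0,0.0,0.0,0.0,0.07,0.0,0.0,0.0,0.0,0.07,0.0,0.0,0.0,0.0]

```text
time: 63.92
tool_pos: [0.599, -0.0198, 0.1642]
orientation: [3.126, -0.055, 0.081]
force: [0.5, 0.0, 0.3]
width: 0.0699
```

```bash
python3 - <<'E'
from h import *
look([("plate_c",.062),("jig",.012)],"w22.png")
o=st(); print(Ro.from_rotvec(o["orientation"]).as_matrix()[:,2].round(4),o["qvel"].round(2))
p,d,c=save("side","s11.png"); cv2.imwrite("pics/s11c.png",cv2.resize(p[200:300,220:350,::-1],None,fx=6,fy=6,interpolation=cv2.INTER_CUBIC))
E
```

```text
t 63.92 pos [ 0.599  -0.0198  0.1642] jaw ang 1.5353 tilt 0.0535 w 0.0699 F [0.5 0.  0.3] q [ 0.41  0.47 -0.55  1.79  0.33  0.92 -1.89]
plate_c 0.9 [313.9, 228.6] mean [ 0.6125 -0.023 ] rect [ 0.5958 -0.021 ] [0.0395 0.1804] long ang 3.038 circ [ 0.5959 -0.0213] 0.0916
jig 0.71 [284.4, 214.5] mean [ 0.6186 -0.0223] rect [ 0.5906 -0.0205] [0.0974 0.2156] long ang 3.03 circ [ 0.5949 -0.0203] 0.1121
t 64.07 pos [ 0.599  -0.0197  0.1641] jaw ang 1.5353 tilt 0.0532 w 0.07 F [1.  0.6 1. ] q [ 0.41  0.47 -0.55  1.79  0.33  0.92 -1.89]
[ 0.0511 -0.0146 -0.9986] [ 0.  0. -0. -0. -0.  0.  0.]
```

View pics/w22.png

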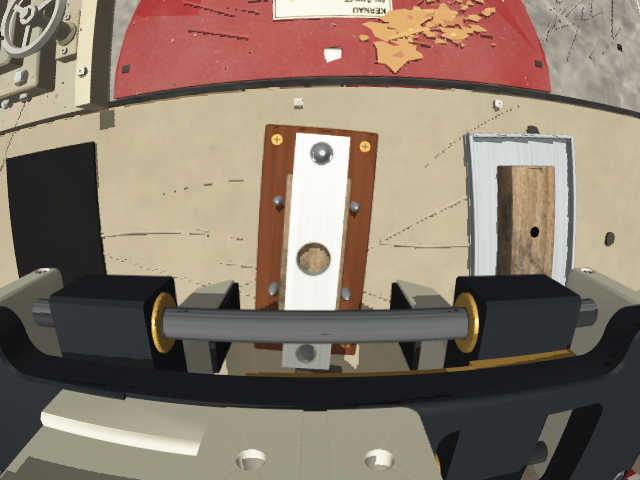

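View pics/s11c.png

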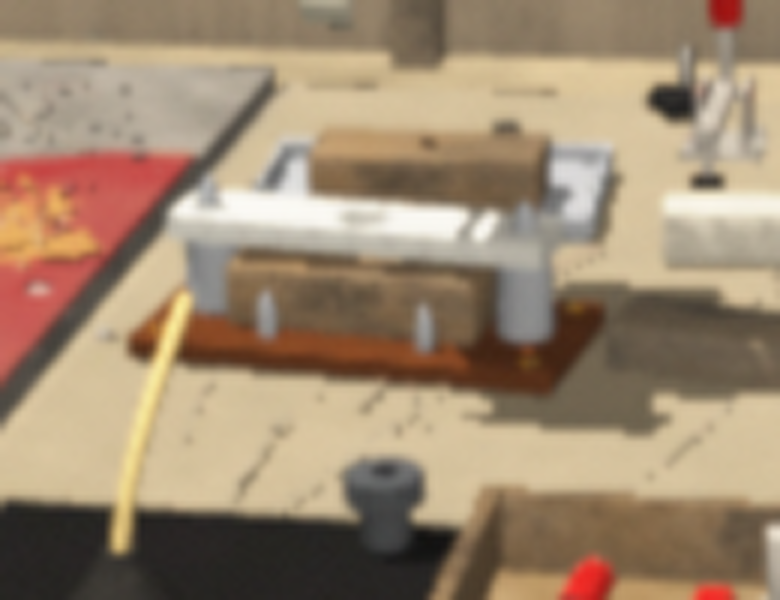

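Plate is seated on both posts; its empty middle hole is at (314,259). Now the bush.

Emit:
arm_command:
  moves: [0.08,-0.002,0.006,0.0,0.0,0.08,-0.003,0.012,0.0,0.0,0.08,-0.004,0.018,0.0,0.0,0.08,-0.005,0.02,0.0,0.0,0.08,-0.005,0.02,0.0,0.0,0.08,-0.005,0.02,0.0,0.0,0.08,-0.005,0.02,0.0,0.0,0.08,-0.005,0.02,0.0,0.0,0.08,-0.005,0.02,0.0,0.0,0.08,-0.005,0.018,0.0,0.0]

```text
time: 64.95
tool_pos: [0.5487, 0.1648, 0.1627]
orientation: [3.127, -0.063, 0.077]
force: [-0.6, 0.3, 0.4]
width: 0.0803
```

Emit:
arm_command:
  moves: [0.08,-0.003,0.014,0.0,0.0,0.08,-0.002,0.01,0.0,0.0,0.08,-0.001,0.006,-0.006,0.0,0.08,0.0,0.002,-0.01,0.0,0.08,0.0,0.0,-0.012,0.0,0.08,0.0,0.0,-0.012,0.0,0.08,0.0,0.0,-0.01,0.0,0.08,0.0,0.0,-0.005,0.0,0.08,0.0,0.0,0.0,0.0,0.08,0.0,0.0,0.0,0.0]

```text
time: 65.78
tool_pos: [0.5367, 0.2038, 0.0993]
orientation: [3.127, -0.052, 0.069]
force: [0.2, -0.0, 0.1]
width: 0.08
```

```bash
python3 - <<'E'
from h import *
look([("bush_c",.043)],"w23.png")
o=st(); print(Ro.from_rotvec(o["orientation"]).as_matrix()[:,2].round(4),o["qvel"].round(2))
E
```

```text
t 65.78 pos [0.5367 0.2038 0.0993] jaw ang 1.5374 tilt 0.0458 w 0.08 F [ 0.2 -0.   0.1] q [ 0.01  0.54 -0.56  1.88  0.43  0.81 -2.38]
bush_c 0.72 [298.4, 261.3] mean [0.5413 0.212 ] rect [0.541  0.2122] [0.0309 0.0324] long ang 3.105 circ [0.541 0.212] 0.0167
t 65.88 pos [0.537  0.204  0.0999] jaw ang 1.5375 tilt 0.0466 w 0.08 F [0.8 1.4 1. ] q [ 0.01  0.53 -0.56  1.87  0.43  0.81 -2.38]
[ 0.0446 -0.0134 -0.9989] [-0.   -0.01 -0.01 -0.01 -0.   -0.    0.  ]
```

View pics/w23.png

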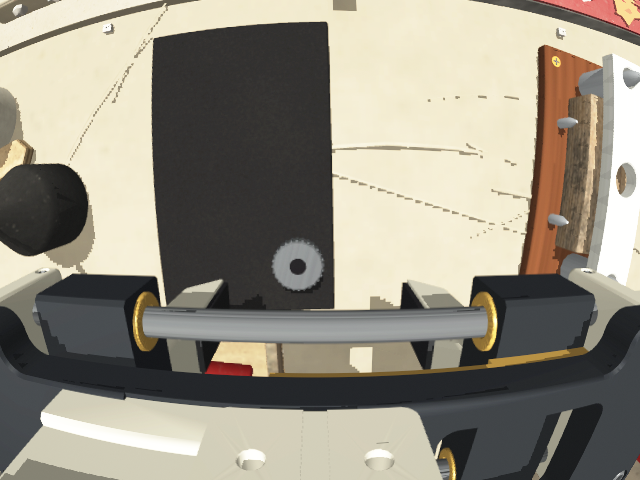

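Emit:
arm_command:
  moves: [0.08,0.001,0.002,-0.004,0.0,0.08,0.001,0.003,-0.008,0.0,0.08,0.001,0.002,-0.01,0.0,0.08,0.0,0.001,-0.01,0.0,0.08,0.0,0.0,-0.01,0.0,0.08,0.0,0.0,-0.009,0.0,0.08,0.0,0.0,-0.006,0.0,0.08,0.0,0.0,-0.003,0.0,0.08,0.0,0.0,0.0,0.0,0.08,0.0,0.0,0.0,0.0]

```text
time: 66.72
tool_pos: [0.5408, 0.2132, 0.0339]
orientation: [3.128, -0.052, 0.073]
force: [-0.4, -1.4, -1.1]
width: 0.08
```

```bash
python3 - <<'E'
from h import *
o=st(); print(Ro.from_rotvec(o["orientation"]).as_matrix()[:,2].round(4),o["qvel"].round(2))
E
```

```text
t 66.72 pos [0.5408 0.2132 0.0339] jaw ang 1.5374 tilt 0.0479 w 0.08 F [-0.4 -1.4 -1.1] q [-0.06  0.64 -0.5   1.89  0.51  0.7  -2.46]
[ 0.0462 -0.0128 -0.9989] [-0.    0.01  0.    0.    0.   -0.   -0.  ]
```

Emit:
arm_command:
  moves: [0.08,0.0,0.0,-0.002,0.0,0.08,0.0,0.0,-0.002,0.0,0.08,0.0,0.0,-0.0015,0.0,0.08,0.0,0.0,-0.0005,0.0,0.05,0.0,0.0,0.0,0.0,0.04,0.0,0.0,0.0,0.0,0.038,0.0,0.0,0.0,0.0,0.034,0.0,0.0,0.0,0.0,0.02,0.0,0.0,0.0,0.0,0.02,0.0,0.0,0.0,0.0]

```text
time: 67.55
tool_pos: [0.5426, 0.2135, 0.0295]
orientation: [3.129, -0.053, 0.079]
force: [-0.5, 0.5, -0.9]
width: 0.0448
```

Emit:
arm_command:
  moves: [0.02,0.0,0.0,0.0,0.0,0.02,0.0,0.0,0.0,0.0,0.02,0.0,0.0,0.004,0.0,0.02,0.0,0.0,0.01,0.0,0.02,0.0,0.0,0.015,0.0,0.02,0.0,0.0,0.016,0.0,0.02,0.0,0.0,0.016,0.0,0.02,0.0,0.0,0.016,0.0,0.02,0.0,0.0,0.012,0.0,0.02,0.0,0.0,0.006,0.0]

```text
time: 68.38
tool_pos: [0.5396, 0.2129, 0.1302]
orientation: [3.128, -0.051, 0.071]
force: [0.6, 0.6, -0.5]
width: 0.0295
```

```bash
python3 - <<'E'
from h import *
o=st(); print(Ro.from_rotvec(o["orientation"]).as_matrix()[:,2].round(4),o["qvel"].round(2))
p,d,c=save("side","s12.png"); cv2.imwrite("pics/s12c.png",cv2.resize(p[200:300,220:350,::-1],None,fx=6,fy=6,interpolation=cv2.INTER_CUBIC))
E
```

```text
t 68.38 pos [0.5396 0.2129 0.1302] jaw ang 1.5382 tilt 0.0469 w 0.0295 F [ 0.6  0.6 -0.5] q [ 0.01  0.5  -0.58  1.84  0.4   0.87 -2.37]
[ 0.0449 -0.0133 -0.9989] [ 0.05 -0.11 -0.06 -0.05 -0.09  0.13  0.07]
```

View pics/s12c.png

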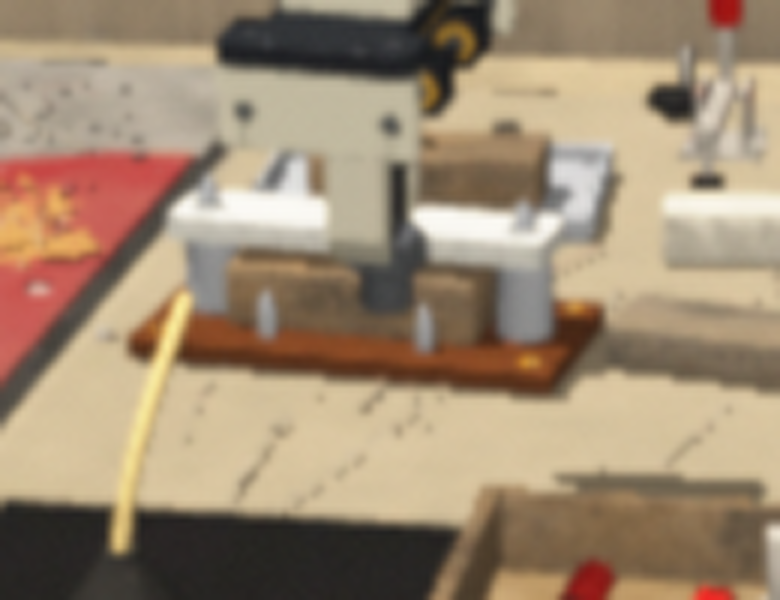

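Emit:
arm_command:
  moves: [0.02,0.001,-0.005,0.0,0.0,0.02,0.003,-0.01,0.0,0.0,0.02,0.004,-0.014,0.0,0.0,0.02,0.004,-0.016,0.0,0.0,0.02,0.004,-0.016,0.0,0.0,0.02,0.004,-0.016,0.0,0.0,0.02,0.004,-0.016,0.0,0.0,0.02,0.004,-0.016,0.0,0.0,0.02,0.004,-0.016,0.0,0.0,0.02,0.004,-0.016,0.0,0.0]

```text
time: 69.27
tool_pos: [0.5716, 0.0609, 0.1231]
orientation: [3.126, -0.043, 0.053]
force: [0.8, 0.5, -0.6]
width: 0.0295
```

Emit:
arm_command:
  moves: [0.02,0.004,-0.016,0.001,0.0,0.02,0.004,-0.014,0.001,0.0,0.02,0.003,-0.012,0.001,0.0,0.02,0.003,-0.01,0.0,0.0,0.02,0.002,-0.008,0.0,0.0,0.02,0.002,-0.005,0.0,0.0,0.02,0.001,-0.002,0.0,0.0,0.02,0.0,0.0,0.0,0.0,0.02,0.0,0.0,0.0,0.0,0.02,0.0,0.0,0.0,0.0]

```text
time: 70.1
tool_pos: [0.5862, -0.0226, 0.1175]
orientation: [3.123, -0.06, 0.03]
force: [0.3, -0.2, -0.7]
width: 0.0296
```

```bash
python3 - <<'E'
from h import *
look([("plate_c",.062)],"w24.png")
o=st(); print(Ro.from_rotvec(o["orientation"]).as_matrix()[:,2].round(4),o["qvel"].round(2))
E
```

```text
t 70.1 pos [ 0.5862 -0.0226  0.1175] jaw ang 1.5323 tilt 0.0263 w 0.0296 F [ 0.3 -0.2 -0.7] q [ 0.39  0.53 -0.53  1.82  0.37  0.87 -1.93]
plate_c 0.57 [309.9, 193.4] mean [ 0.6249 -0.0243] rect [ 0.5993 -0.0216] [0.0384 0.1735] long ang 3.03 circ [ 0.5995 -0.0204] 0.088
t 70.2 pos [ 0.5863 -0.0223  0.1176] jaw ang 1.5329 tilt 0.0263 w 0.0294 F [-0.2 -1.3 -0.8] q [ 0.39  0.53 -0.54  1.82  0.37  0.87 -1.93]
[ 0.0187 -0.0185 -0.9997] [-0. -0.  0. -0.  0.  0.  0.]
```

View pics/w24.png

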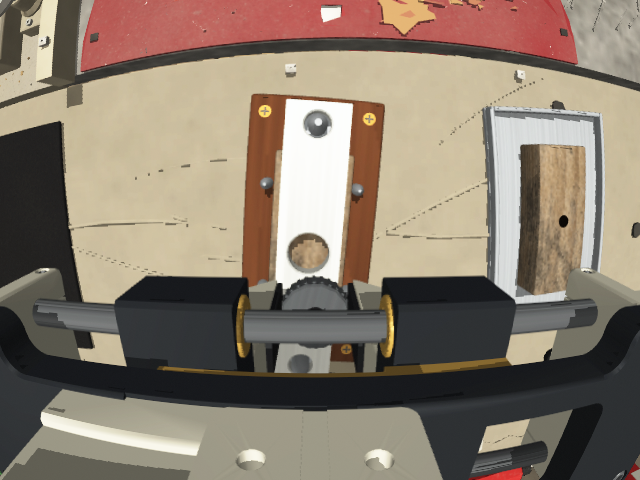

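```bash
python3 - <<'E'
import cv2
i=cv2.imread("pics/w24.png"); cv2.imwrite("pics/w24c.png",cv2.resize(i[220:360,240:390],None,fx=5,fy=4.2857,interpolation=cv2.INTER_CUBIC))
E
```

```text
(no output)
```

View pics/w24c.png

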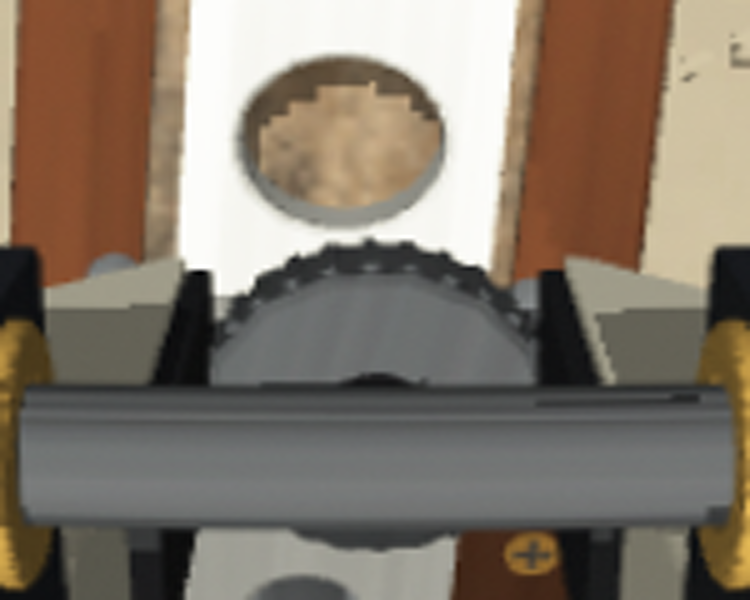

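```bash
python3 - <<'E'
from h import *
c=get_calibration("wrist")
f=lambda x,y,z: atz("wrist",(240+x/5,220+y/4.2857),z,c)
print("hole",f(342,141,.062), "rim x",f(240,141,.062),f(445,141,.062),f(342,55,.062),f(342,228,.062))
for z in (.122,.124,.126): print("top front",f(375,272,z),"back",f(375,546,z), "L/R", f(212,352,z),f(538,352,z))
E
```

```text
hole [ 0.59631034 -0.02099991  0.062     ] rim x [ 0.59682434 -0.00885097  0.062     ] [ 0.59578479 -0.03327118  0.062     ] [ 0.60846012 -0.02150739  0.062     ] [ 0.58368403 -0.02046505  0.062     ]
top front [ 0.59721047 -0.02379091  0.122     ] back [ 0.56540602 -0.02258987  0.122     ] L/R [ 0.588994   -0.00890505  0.122     ] [ 0.58766547 -0.03805928  0.122     ]
top front [ 0.59788532 -0.02377721  0.124     ] back [ 0.56649164 -0.02259168  0.124     ] L/R [ 0.58977498 -0.00908361  0.124     ] [ 0.5884636  -0.03786131  0.124     ]
top front [ 0.59856018 -0.02376352  0.126     ] back [ 0.56757726 -0.0225935   0.126     ] L/R [ 0.59055595 -0.00926216  0.126     ] [ 0.58926174 -0.03766333  0.126     ]
```

Emit:
arm_command:
  moves: [0.02,0.003,0.0005,0.0,0.0,0.02,0.004,0.0005,0.0,0.0,0.02,0.003,0.0005,0.0,0.0,0.02,0.001,0.0,-0.002,0.0,0.02,0.0,0.0,-0.004,0.0,0.02,0.0,0.0,-0.005,0.0,0.02,0.0,0.0,-0.004,0.0,0.02,0.0,0.0,-0.002,0.0,0.02,0.0,0.0,0.0,0.0,0.02,0.0,0.0,0.0,0.0]

```text
time: 71.03
tool_pos: [0.5982, -0.018, 0.0985]
orientation: [3.124, -0.053, 0.029]
force: [-0.4, -0.2, -0.5]
width: 0.0292
```

```bash
python3 - <<'E'
from h import *
look([],"w25.png")
o=st(); print(Ro.from_rotvec(o["orientation"]).as_matrix()[:,2].round(4),o["qvel"].round(2))
i=cv2.imread("pics/w25.png"); cv2.imwrite("pics/w25c.png",cv2.resize(i[220:360,240:390],None,fx=5,fy=4.2857,interpolation=cv2.INTER_CUBIC))
p,d,c=save("side","s13.png"); cv2.imwrite("pics/s13c.png",cv2.resize(p[210:280,230:340,::-1],None,fx=7,fy=7,interpolation=cv2.INTER_CUBIC))
E
```

```text
t 71.03 pos [ 0.5982 -0.018   0.0985] jaw ang 1.5367 tilt 0.0256 w 0.0292 F [-0.4 -0.2 -0.5] q [ 0.37  0.57 -0.52  1.8   0.39  0.85 -1.95]
t 71.08 pos [ 0.5982 -0.018   0.0986] jaw ang 1.5366 tilt 0.0256 w 0.0297 F [ 0.3 -0.4 -1.6] q [ 0.37  0.57 -0.52  1.8   0.39  0.85 -1.95]
[ 0.0185 -0.0177 -0.9997] [ 0.   -0.01 -0.   -0.    0.    0.    0.  ]
```

View pics/w25c.png

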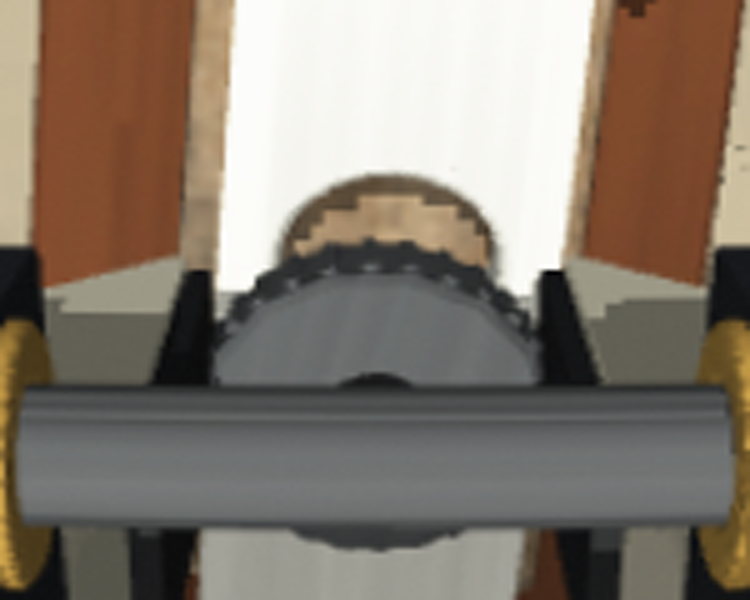

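View pics/s13c.png

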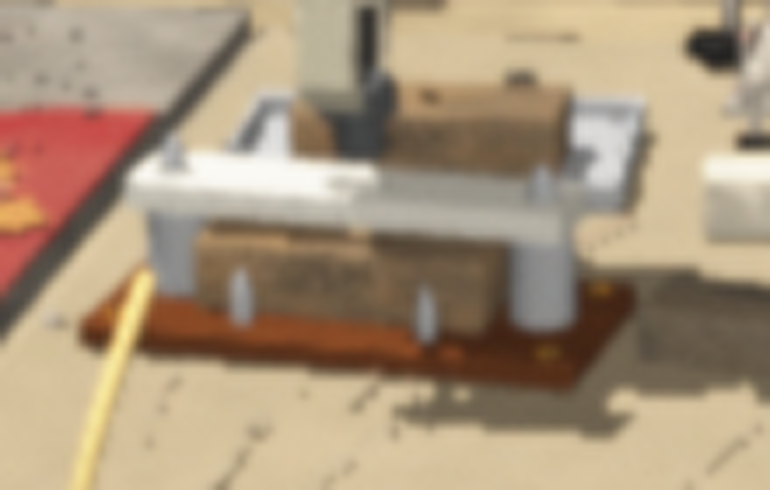

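```bash
python3 - <<'E'
from h import *
c=get_calibration("wrist")
f=lambda x,y,z: atz("wrist",(240+x/5,220+y/4.2857),z,c)
a=f(390,174,.062); print("rim front",a,"-> ctr x",a[0]-.0125, "L,R",f(283,245,.062),f(497,245,.062))
z=.105; a,b=f(377,272,z),f(377,546,z); print("top",(a+b)/2,a[0]-b[0])
E
```

```text
rim front [ 0.6085094  -0.02188964  0.062     ] -> ctr x 0.5960094013320673 L,R [ 0.59947818 -0.00975966  0.062     ] [ 0.59851674 -0.03344961  0.062     ]
top [ 0.59418728 -0.01912847  0.105     ] 0.03143200793561696
```

Emit:
arm_command:
  moves: [0.02,0.001,-0.001,0.0,0.0,0.02,0.001,-0.0007,0.0,0.0,0.02,0.0,0.0,-0.001,0.0,0.02,0.0,0.0,-0.002,0.0,0.02,0.0,0.0,-0.002,0.0,0.02,0.0,0.0,-0.001,0.0,0.02,0.0,0.0,0.0,0.0,0.02,0.0,0.0,0.0,0.0,0.02,0.0,0.0,0.0,0.0,0.02,0.0,0.0,0.0,0.0]

```text
time: 71.97
tool_pos: [0.6011, -0.0201, 0.093]
orientation: [3.123, -0.054, 0.032]
force: [0.3, -0.8, -0.4]
width: 0.0295
```

```bash
python3 - <<'E'
from h import *
look([],"w26.png")
i=cv2.imread("pics/w26.png"); cv2.imwrite("pics/w26c.png",cv2.resize(i[220:360,240:390],None,fx=5,fy=4.2857,interpolation=cv2.INTER_CUBIC))
E
```

```text
t 71.97 pos [ 0.6011 -0.0201  0.093 ] jaw ang 1.5362 tilt 0.0272 w 0.0295 F [ 0.3 -0.8 -0.4] q [ 0.37  0.59 -0.52  1.8   0.4   0.84 -1.95]
```

View pics/w26c.png

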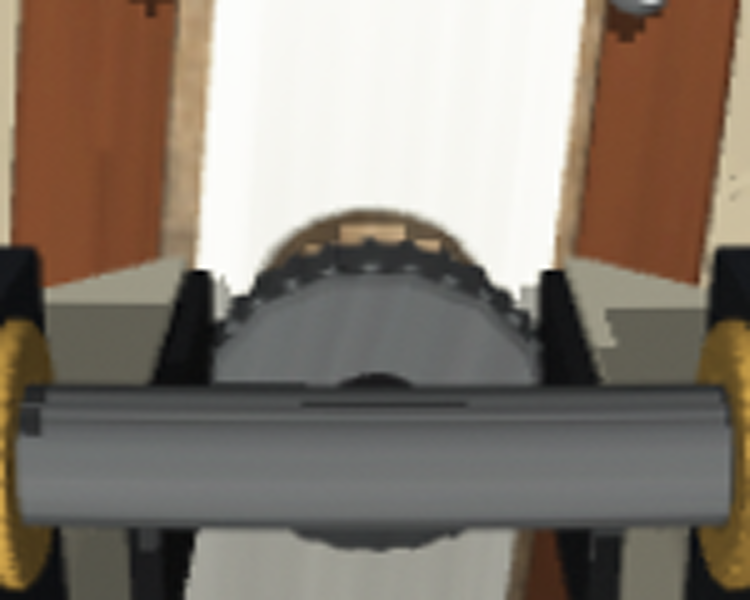

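Emit:
arm_command:
  moves: [0.02,-0.0003,0.0,-0.002,0.0,0.02,0.0,0.0,-0.002,0.0,0.02,0.0,0.0,-0.002,0.0,0.02,0.0,0.0,-0.002,0.0,0.02,0.0,0.0,-0.002,0.0,0.02,0.0,0.0,-0.001,0.0,0.02,0.0,0.0,0.0,0.0,0.02,0.0,0.0,0.0,0.0,0.02,0.0,0.0,0.0,0.0,0.02,0.0,0.0,0.0,0.0]

```text
time: 72.85
tool_pos: [0.6007, -0.0201, 0.0806]
orientation: [3.123, -0.054, 0.032]
force: [0.2, -0.2, -0.5]
width: 0.0295
```

```bash
python3 - <<'E'
from h import *
look([],"w27.png")
i=cv2.imread("pics/w27.png"); cv2.imwrite("pics/w27c.png",cv2.resize(i[220:360,240:390],None,fx=5,fy=4.2857,interpolation=cv2.INTER_CUBIC))
p,d,c=save("side","s14.png"); cv2.imwrite("pics/s14c.png",cv2.resize(p[210:280,230:340,::-1],None,fx=7,fy=7,interpolation=cv2.INTER_CUBIC))
E
```

```text
t 72.85 pos [ 0.6007 -0.0201  0.0806] jaw ang 1.5363 tilt 0.0269 w 0.0295 F [ 0.2 -0.2 -0.5] q [ 0.36  0.6  -0.51  1.8   0.41  0.82 -1.96]
```

View pics/s14c.png

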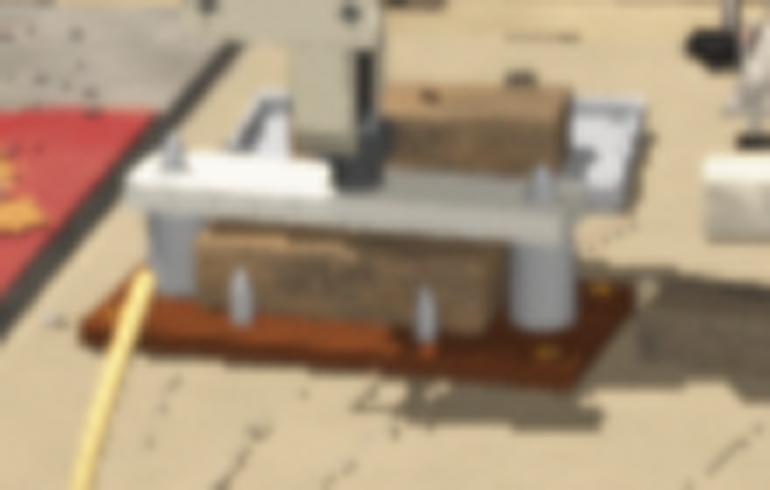

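Emit:
arm_command:
  moves: [0.02,0.0,0.0,-0.002,0.0,0.02,0.0,0.0,-0.002,0.0,0.02,0.0,0.0,-0.002,0.0,0.02,0.0,0.0,-0.002,0.0,0.02,0.0,0.0,-0.001,0.0,0.02,0.0,0.0,0.0,0.0,0.02,0.0,0.0,0.0,0.0,0.02,0.0,0.0,0.0,0.0,0.02,0.0,0.0,0.0,0.0,0.02,0.0,0.0,0.0,0.0]

```text
time: 73.78
tool_pos: [0.6007, -0.0201, 0.0706]
orientation: [3.123, -0.054, 0.032]
force: [0.3, -0.3, -0.6]
width: 0.0295
```

Emit:
arm_command:
  moves: [0.02,0.0,0.0,-0.0005,0.0,0.032,0.0,0.0,0.0,0.0,0.035,0.0,0.0,0.0,0.0,0.04,0.0,0.0,0.0,0.0,0.05,0.0,0.0,0.0,0.0,0.06,0.0,0.0,0.0,0.0,0.06,0.0,0.0,0.0,0.0,0.06,0.0,0.0,0.0,0.0,0.06,0.0,0.0,0.004,0.0,0.06,0.0,0.0,0.01,0.0]

```text
time: 74.62
tool_pos: [0.5999, -0.0201, 0.0838]
orientation: [3.123, -0.054, 0.029]
force: [0.2, -0.2, -0.2]
width: 0.06
```

Emit:
arm_command:
  moves: [0.06,0.0,0.0,0.014,0.0,0.06,0.0,0.0,0.016,0.0,0.06,0.0,0.0,0.016,0.0,0.06,0.0,0.0,0.016,0.0,0.06,0.0,0.0,0.016,0.0,0.06,0.0,0.0,0.012,0.0,0.06,0.0,0.0,0.006,0.0,0.06,0.0,0.0,0.002,0.0,0.06,0.0,0.0,0.0,0.0,0.06,0.0,0.0,0.0,0.0]

```text
time: 75.45
tool_pos: [0.6008, -0.0194, 0.194]
orientation: [3.123, -0.052, 0.037]
force: [0.2, 0.4, -0.8]
width: 0.06
```

```bash
python3 - <<'E'
from h import *
look([("bush_c",.076),("plate_c",.062),("drilled_c",.034)],"w28.png")
p,d,c=save("side","s15.png"); cv2.imwrite("pics/s15c.png",cv2.resize(p[200:300,220:350,::-1],None,fx=6,fy=6,interpolation=cv2.INTER_CUBIC))
P=cloud("side",d,c)
print("max z near bush (side)", )
m=(np.hypot(P[...,0]-.596,P[...,1]+.0205)<.012)&(d>0)&(P[...,2]<.1); print(np.percentile(P[m][:,2],[50,90,100]) if m.any() else None)
E
```

```text
t 75.45 pos [ 0.6008 -0.0194  0.194 ] jaw ang 1.5375 tilt 0.0298 w 0.06 F [ 0.2  0.4 -0.8] q [ 0.42  0.46 -0.57  1.73  0.31  1.02 -1.87]
bush_c 0.85 [314.1, 250.0] mean [ 0.5975 -0.0212] rect [ 0.5971 -0.0212] [0.0323 0.0332] long ang 3.105 circ [ 0.5973 -0.0209] 0.0171
plate_c 0.65 [313.0, 215.1] mean [ 0.6173 -0.0235] rect [ 0.5959 -0.0211] [0.0397 0.1803] long ang 3.024 circ [ 0.5957 -0.0216] 0.0913
drilled_c 0.79 [509.5, 217.6] mean [ 0.6121 -0.2133] rect [ 0.61   -0.2147] [0.1139 0.0642] long ang 0.033 circ [ 0.6093 -0.2147] 0.0638
max z near bush (side)
[0.07445317 0.07673981 0.077489  ]
```

View pics/w28.png

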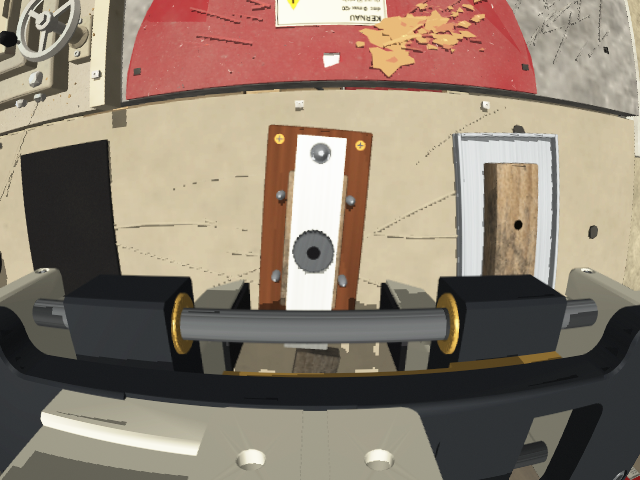

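View pics/s15c.png

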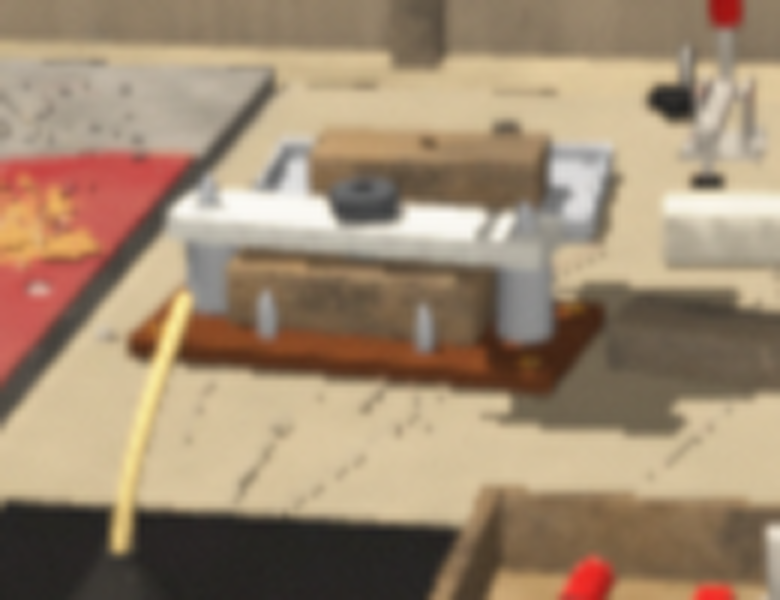

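The bush head is flush on the plate at (313,252), with its top at about 76–77 mm. The plate is on both shoulders, the blank is in the nest, and the drilled block is in the tray. The gripper is well clear, so I'm handing in.

```bash
python3 - <<'E'
from h import *
print(sign_off())
E
```

```text
the job is handed in; nothing more can be done
None
```

I completed the workpiece change and handed the job in at about 75.5 s of the 147 s allowed. No verdict was reported.

**What I did:**
- I stood the bush on the mat, then laid the plate flat beside it.
- I moved the drilled block from the nest to the tray and put the blank between the nest pins.
- I set the plate back over both posts, put the bush into its middle hole and released it. The gripper was clear above the jig at the end.

**Last checks before handing in:**
- **Bush:** the head lies flush on the plate. Its top reads 76–77 mm against the nominal 76 mm. Seen from the wrist camera, it is about 1.4 mm from the plate's centre.
- **Plate:** its centre is at (0.596, -0.021), within about 1 mm of where it started. The side view shows it down on both shoulders.
- **Blank:** when I last measured it, before the plate went on, it lay flat between the pins with its centre about 2 mm from the jig centre or less.
- **Drilled block:** it lies flat in the tray, within about 10 mm of the tray's centre.

**What disagreed or went wrong:**
- The last wrist-camera fit put the drilled block about 8 mm further towards +y than the close-up fit after placing. I put this down to the oblique view, which also took in the block's side face.
- The top and wrist cameras disagreed by 2–3 mm.
- The tool tilted up to 0.1 rad during the moves. I worked around this with slow moves and by lining up holes and pins in the wrist pictures.
- The other two offcuts and the oil can show no displacement in the pictures, but I did not measure them again.

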